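# Hang washed cups on an indexed rotary draining stand

## Task

The draining stand was left between two holes: first turn it until its spring plunger snaps fully into a hole. Then hang up all the washed cups, mouth down, one to a peg: each time hang a cup fully home on the peg that points towards you (the robot), then pull the plunger, turn the stand to the next hole and let it snap in, so that a free peg comes to the front. Finish with every cup hanging still, a free peg in front and the plunger snapped home, and do not disturb the other things on the counter.

Things in the scene. Friction and masses are not known exactly. Their poses are not given: they have to be found in the camera images.
- stand: Rotary draining stand, fixed: round steel drip pan (324 mm across, rim 20 mm high), central post, fixed index plate, turning head with six pegs. Origin: on the axis, at counter level; z up. Its -x points to the near (loading) side, roughly at the robot, +x to the far side. With the pin in any hole one peg points along -x (the front peg), the others at 60 degree steps.
- plate_mid (a point): Middle of the top of the fixed round index plate, on the stand's axis, 176 mm high. Plate 102 mm across, 12 mm thick, with six holes 40 mm from the axis at 30, 90, 150, 210, 270, 330 degrees counter-clockwise from the stand's +x.
- head (a joint): Turning head: white hub low on the post with six pegs and a white bracket that carries the plunger over the plate. Angle in rad, counter-clockwise from above, stops at +-6.3. The pin meets a hole at every multiple of pi/3 (play 0.03 rad); it starts between 0 and pi/3, pin on the plate. Turning takes 0.1 Nm plus the pin's drag. Peg k stands at 180 + 60 k degrees + this angle from the stand's +x.
- plunger (a joint): Vertical spring pin on the head: 0 m = home in a hole, 0.011 = resting on the plate between holes, 0.018 = fully up. The spring pushes it down with 8 N (home) to 12 N. Lifted 14 to 16 mm it lets the head turn; let go within about 2 mm of a hole it snaps in, as it does when dragged over one. In a hole it locks the head.
- knob_mid (a point): Middle of the plunger's black round knob (30 mm across, 30 mm high, spins freely), 40 mm from the stand's axis at 150 degrees + head angle from the stand's +x; 230 mm high when home. The bracket under it is 22 mm wide, reaches 62 mm from the axis and is 210 mm high. Hung cups stay below 205 mm, over 70 mm from the axis.
- peg0_tip (a point): Tip of peg 0: a round steel peg 14 mm thick with rubber end, leaning outward 20 degrees from vertical, from the hub (65 mm from the axis, 55 mm high) to this tip, 112 mm from the axis, 184 mm high. At head angle 0 it points 0 degrees counter-clockwise from the stand's -x.
- peg1_tip (a point): Tip of peg 1: a round steel peg 14 mm thick with rubber end, leaning outward 20 degrees from vertical, from the hub (65 mm from the axis, 55 mm high) to this tip, 112 mm from the axis, 184 mm high. At head angle 0 it points 60 degrees counter-clockwise from the stand's -x.
- peg2_tip (a point): Tip of peg 2: a round steel peg 14 mm thick with rubber end, leaning outward 20 degrees from vertical, from the hub (65 mm from the axis, 55 mm high) to this tip, 112 mm from the axis, 184 mm high. At head angle 0 it points 120 degrees counter-clockwise from the stand's -x.
- peg3_tip (a point): Tip of peg 3: a round steel peg 14 mm thick with rubber end, leaning outward 20 degrees from vertical, from the hub (65 mm from the axis, 55 mm high) to this tip, 112 mm from the axis, 184 mm high. At head angle 0 it points 180 degrees counter-clockwise from the stand's -x.
- peg4_tip (a point): Tip of peg 4: a round steel peg 14 mm thick with rubber end, leaning outward 20 degrees from vertical, from the hub (65 mm from the axis, 55 mm high) to this tip, 112 mm from the axis, 184 mm high. At head angle 0 it points 240 degrees counter-clockwise from the stand's -x.
- peg5_tip (a point): Tip of peg 5: a round steel peg 14 mm thick with rubber end, leaning outward 20 degrees from vertical, from the hub (65 mm from the axis, 55 mm high) to this tip, 112 mm from the axis, 184 mm high. At head angle 0 it points 300 degrees counter-clockwise from the stand's -x.
- cup0: Washed steel cup (may be absent), mouth down on the mat: 72 mm high, 68 mm across at the mouth, 61 mm at the closed end, wall and floor 3 mm, 80 to 130 g. Origin: middle of the mouth; z from the mouth to the closed end. Hung home and let go, it settles with the peg's tip in the corner of its inner floor, so its closed end leans outward by about 40 degrees.
- cup0_floor (a point): Middle of the inner floor of cup 0, 69 mm from its mouth plane.
- cup1: Washed steel cup (may be absent), mouth down on the mat: 72 mm high, 68 mm across at the mouth, 61 mm at the closed end, wall and floor 3 mm, 80 to 130 g. Origin: middle of the mouth; z from the mouth to the closed end. Hung home and let go, it settles with the peg's tip in the corner of its inner floor, so its closed end leans outward by about 40 degrees.
- cup1_floor (a point): Middle of the inner floor of cup 1, 69 mm from its mouth plane.
- cup2: Washed steel cup (may be absent), mouth down on the mat: 72 mm high, 68 mm across at the mouth, 61 mm at the closed end, wall and floor 3 mm, 80 to 130 g. Origin: middle of the mouth; z from the mouth to the closed end. Hung home and let go, it settles with the peg's tip in the corner of its inner floor, so its closed end leans outward by about 40 degrees.
- cup2_floor (a point): Middle of the inner floor of cup 2, 69 mm from its mouth plane.
- cup3: Washed steel cup (may be absent), mouth down on the mat: 72 mm high, 68 mm across at the mouth, 61 mm at the closed end, wall and floor 3 mm, 80 to 130 g. Origin: middle of the mouth; z from the mouth to the closed end. Hung home and let go, it settles with the peg's tip in the corner of its inner floor, so its closed end leans outward by about 40 degrees.
- cup3_floor (a point): Middle of the inner floor of cup 3, 69 mm from its mouth plane.
- mat: Black ribbed rubber mat fixed to the counter, 270 x 320 x 6 mm, origin in the middle of its underside, long side along its y. The cups stand on it.
- label_roll: Bystander: roll of paper labels, 90 mm across, 55 mm high, standing flat. Leave alone.
- spice_jar: Bystander: amber glass jar, 64 mm across, 100 mm high. Leave alone.
- carton: Bystander: cardboard carton 100 x 120 x 55 mm. Leave alone.

How it is judged (in metres and radians):
On the way, in this order (a step that is already met when the one before it is completed fails the run):
1. the plunger has snapped home in a hole (value of joint plunger below 0.003 m), for 0.3 s.
2. a cup hangs home on the front peg, the plunger home (value of joint plunger below 0.003 m and ((height (world z) of cup0_floor between 0.155 and 0.196 m and horizontal distance between cup0_floor and stand below 0.16 m and angle between cup0's own z axis and vertical below 1 rad and x of cup0_floor in the frame of stand below -0.09 m and contact force between the fingers and cup0 below 0.5 N) or (height (world z) of cup1_floor between 0.155 and 0.196 m and horizontal distance between cup1_floor and stand below 0.16 m and angle between cup1's own z axis and vertical below 1 rad and x of cup1_floor in the frame of stand below -0.09 m and contact force between the fingers and cup1 below 0.5 N) or (height (world z) of cup2_floor between 0.155 and 0.196 m and horizontal distance between cup2_floor and stand below 0.16 m and angle between cup2's own z axis and vertical below 1 rad and x of cup2_floor in the frame of stand below -0.09 m and contact force between the fingers and cup2 below 0.5 N) or (height (world z) of cup3_floor between 0.155 and 0.196 m and horizontal distance between cup3_floor and stand below 0.16 m and angle between cup3's own z axis and vertical below 1 rad and x of cup3_floor in the frame of stand below -0.09 m and contact force between the fingers and cup3 below 0.5 N))), for 0.3 s.
3. the plunger is pulled out of its hole (value of joint plunger above 0.0105 m), for 0.1 s.
4. the plunger has snapped home again with the hung cup turned away from the front and the front peg free (value of joint plunger below 0.003 m and ((height (world z) of cup0_floor between 0.155 and 0.196 m and horizontal distance between cup0_floor and stand below 0.16 m and angle between cup0's own z axis and vertical below 1 rad and x of cup0_floor in the frame of stand above -0.09 m and contact force between the fingers and cup0 below 0.5 N) or (height (world z) of cup1_floor between 0.155 and 0.196 m and horizontal distance between cup1_floor and stand below 0.16 m and angle between cup1's own z axis and vertical below 1 rad and x of cup1_floor in the frame of stand above -0.09 m and contact force between the fingers and cup1 below 0.5 N) or (height (world z) of cup2_floor between 0.155 and 0.196 m and horizontal distance between cup2_floor and stand below 0.16 m and angle between cup2's own z axis and vertical below 1 rad and x of cup2_floor in the frame of stand above -0.09 m and contact force between the fingers and cup2 below 0.5 N) or (height (world z) of cup3_floor between 0.155 and 0.196 m and horizontal distance between cup3_floor and stand below 0.16 m and angle between cup3's own z axis and vertical below 1 rad and x of cup3_floor in the frame of stand above -0.09 m and contact force between the fingers and cup3 below 0.5 N)) and not ((height (world z) of cup0_floor between 0.155 and 0.196 m and horizontal distance between cup0_floor and stand below 0.16 m and angle between cup0's own z axis and vertical below 1 rad and x of cup0_floor in the frame of stand below -0.09 m and contact force between the fingers and cup0 below 0.5 N) or (height (world z) of cup1_floor between 0.155 and 0.196 m and horizontal distance between cup1_floor and stand below 0.16 m and angle between cup1's own z axis and vertical below 1 rad and x of cup1_floor in the frame of stand below -0.09 m and contact force between the fingers and cup1 below 0.5 N) or (height (world z) of cup2_floor between 0.155 and 0.196 m and horizontal distance between cup2_floor and stand below 0.16 m and angle between cup2's own z axis and vertical below 1 rad and x of cup2_floor in the frame of stand below -0.09 m and contact force between the fingers and cup2 below 0.5 N) or (height (world z) of cup3_floor between 0.155 and 0.196 m and horizontal distance between cup3_floor and stand below 0.16 m and angle between cup3's own z axis and vertical below 1 rad and x of cup3_floor in the frame of stand below -0.09 m and contact force between the fingers and cup3 below 0.5 N))), for 0.3 s.
5. another cup hangs home on the front peg, the plunger home (all of step 2), for 0.3 s.
6. the plunger is pulled out of its hole again (value of joint plunger above 0.0105 m), for 0.1 s.
7. the plunger has snapped home again with the front peg free (value of joint plunger below 0.003 m and not ((height (world z) of cup0_floor between 0.155 and 0.196 m and horizontal distance between cup0_floor and stand below 0.16 m and angle between cup0's own z axis and vertical below 1 rad and x of cup0_floor in the frame of stand below -0.09 m and contact force between the fingers and cup0 below 0.5 N) or (height (world z) of cup1_floor between 0.155 and 0.196 m and horizontal distance between cup1_floor and stand below 0.16 m and angle between cup1's own z axis and vertical below 1 rad and x of cup1_floor in the frame of stand below -0.09 m and contact force between the fingers and cup1 below 0.5 N) or (height (world z) of cup2_floor between 0.155 and 0.196 m and horizontal distance between cup2_floor and stand below 0.16 m and angle between cup2's own z axis and vertical below 1 rad and x of cup2_floor in the frame of stand below -0.09 m and contact force between the fingers and cup2 below 0.5 N) or (height (world z) of cup3_floor between 0.155 and 0.196 m and horizontal distance between cup3_floor and stand below 0.16 m and angle between cup3's own z axis and vertical below 1 rad and x of cup3_floor in the frame of stand below -0.09 m and contact force between the fingers and cup3 below 0.5 N))), for 0.3 s.
8. a third cup hangs home on the front peg, the plunger home (all of step 5), for 0.3 s.
9. the plunger is pulled out of its hole a third time (value of joint plunger above 0.0105 m), for 0.1 s.
At the end, for the whole second after the job is handed in: Every cup hangs on a peg of the stand, closed end up (middle of its inner floor 155 to 196 mm high and within 160 mm of the axis, tilt under 1.0 rad), at rest, none on the front peg (inner floors less than 90 mm from the axis along the stand's -x); plunger home within 3 mm, head still (value of joint plunger below 0.003 m and height (world z) of cup0_floor between 0.155 and 0.196 m and horizontal distance between each of cup0_floor, cup1_floor, cup2_floor, cup3_floor and stand below 0.16 m and angle between each of cup0, cup1, cup2, cup3's own z axis and vertical below 1 rad and x of each of cup0_floor, cup1_floor, cup2_floor, cup3_floor in the frame of stand above -0.09 m and height (world z) of cup1_floor between 0.155 and 0.196 m and height (world z) of cup2_floor between 0.155 and 0.196 m and height (world z) of cup3_floor between 0.155 and 0.196 m and linear speed of each of cup0, cup1, cup2, cup3 below 0.03 m/s and velocity of joint head between -0.05 and 0.05 rad/s); the robot touches nothing.
It fails at once if the label roll is shifted by more than 30 mm (distance of label_roll from where it was at the start of the episode above 0.03 m).
It fails at once if the jar is shifted by more than 30 mm (distance of spice_jar from where it was at the start of the episode above 0.03 m).
It fails at once if the carton is shifted by more than 30 mm (distance of carton from where it was at the start of the episode above 0.03 m).
Of cup0, cup1, cup2, cup3 only 3 to 4 are there at a start; the rules pass over those that are not, and their reading is None.
At some moment in a run one of cup0, cup1, cup2, cup3 may be knocked a few centimetres aside while the robot is not near it.
It also fails if it takes over 210 s, if anything falls off the work surface, if the arm or the gripper's body presses on something with over 40 N, if the wrist force passes 120 N, or if a joint passes its speed limit or range.

## Robot

A 6-joint arm with a two-finger parallel gripper is mounted at the origin on the work surface. World frame = base frame: x ahead of the robot, y to its left, z up, the work surface at z = 0. Lengths are in m, angles in degrees, forces in N, time in s.
With the tool pointing down it reaches from about 0.3 to 0.75 m from the base axis. Payload 8.5 kg.
Tool frame: the origin (TCP) lies on the centre line of the jaws, within the pads' length; the fingertips stand 19 mm ahead of it and the grasp point (between the pads) is the TCP (env.tcp_to_tips is the z of the fingertips in the tool frame, in m); z points along the fingers, y is the line along which they close (so a half turn about z gives the same grasp; the last joint's range is limited). The gripper opens to 85 mm and grips with 20 to 120 N. Pads are 22 mm wide; open, the fingers measure 114 mm over their backs; the gripper's body (76 mm by 85 mm) begins 54 mm behind the grasp point. The pads swing forward as they close: fully open they stand 13 mm farther back than shut.
Start: joints at [-88.081, 21.807, 74.336, -0, 83.858, -12.336], TCP at [0.135, -0.533, 0.25] pointing down, gripper open.
Joint ranges: [-178.18, 178.18], [-50.72, 133.34], [12.68, 142.11], [-81.47, 261.47], [9.98, 163.14], [-165.26, 165.26]. Speed limits (degrees/s): [136.94, 136.94, 180, 180, 180, 180].

## Interface

Orientations are given as a 3x3 rotation matrix whose columns are the frame's x, y, z axes.
In Python, from rig import env gives the robot as it stands.
- The arm moves only by the tool servo_tool, never from a script. Its argument "steps" is a list of rows, each an object of numbers: "tx", "ty", "tz": the shift along the world's x, y, z in cm; "yaw": the turn about the world's z in degrees; "claw": the finger opening in cm, from 0 to 8.54. In form: [{"tx": .., "ty": .., "tz": .., "yaw": .., "claw": ..}, ...]. A call has 1 to 20 rows; each row shifts and turns the commanded pose from where the row before left it; what a row does not reach is not made up. A row lasts 1/10 s, in which the tool goes at most 50 mm and 8.59 degrees, less where a joint would pass 70% of its speed; a pose out of reach is approached as far as the arm can. A call with a gripper value outside its range is refused whole. The fingers move at their own pace and stop on an object; "newtons" is the grip in N (left out, the last holds). Time passes only in rows, so rows that do not move let the fingers close. It gives the time, the measured TCP pose, the force, the opening and the grip force at its end, in the units of the state.
- env.observe(): the state, without advancing time (a new reading comes with each control period).
- env.get_image(name): name is "scene" or "top"; returns (picture, depth): 480x640x3 uint8, red, green, blue; 480x640 float32, m along the optical axis (not along the pixel's ray), 0 where there is no reading.
- env.camera_model(name): a dict with "fovy" (degrees; the focal length in pixels is half the picture's height over the tangent of half this angle, whatever the lens; pixels are square), "cx", "cy" (the principal point, pixels), "dist_coeffs" ([k1, k2, p1, p2, k3] as OpenCV has them; the pictures are not rectified), "T" (4x4, takes a point from camera to world coordinates). Camera axes: x right, y down, z forward; pixel columns grow to the right and rows downward; lengths in m; the calibration is good to about 2 mm. A picture is of the moment at which its call begins. camera_model takes no time and is no camera call.
- env.close_job(): hands the job in; it is judged then, once.
The state is a dict: "time_s": time; "q": joint angles; "qvel": joint speeds; "joint_efforts": joint torques, N m; "position": TCP position; "tool_rot": TCP orientation; "ft_force": force on the tool from outside, world axes, zero at the start; "wrist_torque": the same for the moment, N m; "grip_width": finger opening in m; "gripper_force": force on a finger pad.
Only numpy, scipy, OpenCV 4.12 (cv2) and the standard library are available. Lean on these libraries where they do the work, as an engineer would, in place of code of your own. Each camera call takes 0.05 s, during which the arm holds its last target. There are 200 camera calls.

## Working session

There is one attempt and no reset: what is moved stays moved. The work goes in short steps, Python scripts to look and compute and a tool call to move; the robot and the scene stay as the last step left them, time stands still between calls to the robot, and variables do not carry over. Pictures are saved under pics/ and viewed, at most 14 in all, crops included, and the job is handed in when it is done.

Besides the shell and the picture viewer there is one more tool, called after "Call:" as name(argument=value, ...), one argument or row to a line, values as JSON. servo_tool: Moves the arm, as the interface text tells. Its arguments: {"type":"object","properties":{"steps":{"type":"array"},"newtons":{"type":"number"}},"required":["steps"]}

```bash
ls; mkdir -p pics
cat > h.py <<'E'
import numpy as np, cv2
from rig import env
def cam(n):
    m=env.camera_model(n); f=240/np.tan(np.radians(m["fovy"])/2)
    K=np.array([[f,0,m["cx"]],[0,f,m["cy"]],[0,0,1.]]); return K,np.array(m["dist_coeffs"],float),np.array(m["T"])
def ray(n,uv):
    K,d,T=cam(n); p=cv2.undistortPoints(np.array(uv,float).reshape(-1,1,2),K,d).reshape(-1,2)
    return T[:3,3],np.c_[p,np.ones(len(p))]@T[:3,:3].T
def onz(n,uv,z):
    o,r=ray(n,uv); return o+r*((z-o[2])/r[:,2])[:,None]
def proj(n,P):
    K,d,T=cam(n); R=T[:3,:3].T
    return cv2.projectPoints(np.array(P,float).reshape(-1,3),cv2.Rodrigues(R)[0],-R@T[:3,3],K,d)[0].reshape(-1,2)
def cloud(n,dep):
    v,u=np.mgrid[:480,:640]; o,r=ray(n,np.c_[u.ravel(),v.ravel()])
    return (o+r*dep.reshape(-1,1)).reshape(480,640,3)
def shot(n,f=None):
    im,d=env.get_image(n)
    if f: cv2.imwrite(f"pics/{f}.png",im[...,::-1])
    return im,d
E
python3 - <<'E'
from h import *
for n in("scene","top"):
    im,d=shot(n,n+"0"); K,ds,T=cam(n); print(n,K[0,0],ds,T.round(3).tolist())
    np.save(n+"0.npy",d)
o=env.observe(); print(o["time_s"],o["position"],o["tool_rot"],env.tcp_to_tips)
E
```

```text
pics
scene 495.5384335254038 [-0.1209675  0.         0.         0.         0.       ] [[0.848, 0.368, -0.382, 1.063], [0.53, -0.6, 0.599, -0.804], [-0.009, -0.71, -0.704, 1.13], [0.0, 0.0, 0.0, 1.0]]
top 611.3967976013745 [-0.14769893  0.          0.          0.          0.        ] [[-0.002, -0.981, 0.193, 0.184], [-1.0, 0.005, 0.012, 0.018], [-0.012, -0.193, -0.981, 1.732], [0.0, 0.0, 0.0, 1.0]]
0.1 [ 0.13539487 -0.53282559  0.24975489] [[ 9.69221771e-01  2.46189264e-01 -7.52802168e-05]
 [ 2.46189135e-01 -9.69220844e-01  1.36600097e-03]
 [ 2.63331618e-04 -1.34249105e-03 -9.99999064e-01]] 0.019
```

View pics/scene0.png

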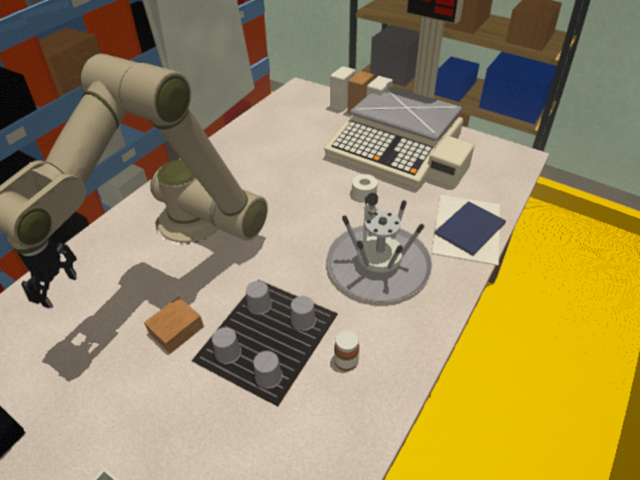

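View pics/top0.png

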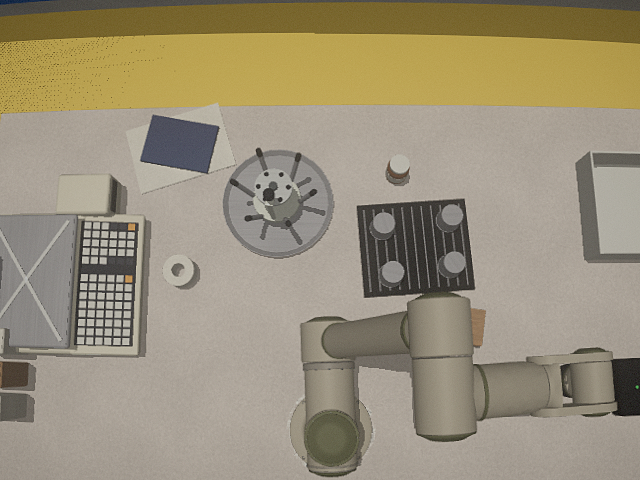

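The scene shows four cups on the mat, at top-view pixels (383,225), (452,217), (392,273) and (453,264). The stand is near (278,203) with its black knob at (269,193), and black peg tips surround it. The roll is at (179,271), the jar at (398,168), and the carton at (480,327) partly under the arm.

```bash
cat >> h.py <<'E'
def cups(im=None,d=None):
    if im is None: im,d=shot("top")
    C=cloud("top",d); z=C[...,2]
    m=((z>.066)&(z<.092)&(C[...,0]>.2)&(C[...,1]<-.02)&(C[...,1]>-.6)).astype(np.uint8)
    n,l,s,c=cv2.connectedComponentsWithStats(m); r=[]
    for i in range(1,n):
        if 150<s[i,4]<900:
            p=C[l==i]; top=c[i]
            r.append((onz("top",c[i],.078)[0],s[i].tolist(),np.median(p[:,2])))
    return r
E
python3 - <<'E'
from h import *
im=cv2.imread("pics/top0.png")[...,::-1]; d=np.load("top0.npy")
for r in cups(im,d): print(r[0].round(4),r[1],round(r[2],4))
C=cloud("top",d); z=C[...,2]
# rim circle
m=(z>.014)&(z<.026)&(np.hypot(C[...,0]-.53,C[...,1]-.1)<.25)
P=C[m][:,:2]
def circ(P):
    A=np.c_[2*P,np.ones(len(P))]; s=np.linalg.lstsq(A,(P**2).sum(1),rcond=None)[0]; return s[:2],np.sqrt(s[2]+s[:2]@s[:2])
c=P.mean(0)
for _ in range(8):
    rr=np.hypot(*(P-c).T); k=abs(rr-.160)<.012; c,R=circ(P[k])
print("rim",c,R,k.sum())
# plate
m=(abs(z-.176)<.008)&(np.hypot(C[...,0]-c[0],C[...,1]-c[1])<.07)
n,l,s,cc=cv2.connectedComponentsWithStats(m.astype(np.uint8));i=1+s[1:,4].argmax()
q=np.argwhere(l==i)[:,::-1]; (u,r0)=cv2.minEnclosingCircle(q.astype(np.float32)); print("plate",onz("top",u,.176),s[i],r0,C[l==i][:,2].mean())
# dark tips & knob
g=im.max(2); near=np.hypot(C[...,0]-c[0],C[...,1]-c[1])<.2
for nm,zl,zh in(("tip",.165,.2),("knob",.225,.262)):
    m=((g<70)&(z>zl)&(z<zh)&near).astype(np.uint8)
    n,l,s,cc=cv2.connectedComponentsWithStats(m)
    for i in range(1,n):
        if s[i,4]>8:
            p=C[l==i]; zz=np.median(p[:,2]); w=np.median(p,0)
            print(nm,cc[i].round(1),s[i,4],w.round(4),round(np.hypot(*(w[:2]-c)),4),np.degrees(np.arctan2(*(w[:2]-c)[::-1])).round(1))
cv2.imwrite("pics/crop.png",cv2.resize(im[130:280,200:350,::-1],None,fx=4,fy=4,interpolation=cv2.INTER_CUBIC))
E
```

```text
[ 0.586 -0.341  0.078] [441, 204, 22, 23, 378] 0.0773
[ 0.5637 -0.1487  0.078 ] [372, 212, 23, 23, 392] 0.0775
[ 0.4522 -0.3413  0.078 ] [443, 251, 22, 24, 395] 0.0776
[ 0.427  -0.1699  0.078 ] [381, 261, 23, 23, 404] 0.0775
rim [0.64173865 0.14953447] 0.15652354712291136 522
plate [[0.64067534 0.14960158 0.176     ]] [254 168  39  38 884] 19.226760864257812 0.17565016355917004
tip [258.4 151.4] 27 [0.7393 0.1912 0.1774] 0.1061 23.1
tip [297.5 156.9] 29 [0.7234 0.0864 0.1768] 0.1033 -37.7
tip [265.6 173.9] 11 [0.6772 0.1694 0.1766] 0.0406 29.3
tip [280.8 174.3] 12 [0.6747 0.1296 0.1772] 0.0386 -31.1
tip [233.5 182.1] 38 [0.6541 0.2558 0.178 ] 0.107 83.4
tip [257.8 186.2] 11 [0.6421 0.1901 0.1764] 0.0406 89.5
tip [287.9 186.6] 15 [0.6414 0.1106 0.1772] 0.039 -90.4
tip [313.  191.8] 26 [0.6255 0.0441 0.1801] 0.1066 -98.8
tip [279.6 199.2] 14 [0.6068 0.1314 0.1758] 0.0393 -152.6
tip [248. 218.] 30 [0.5554 0.214  0.1809] 0.1078 143.3
tip [288.1 223.3] 24 [0.5403 0.1092 0.1825] 0.1092 -158.3
knob [268.5 194.2] 112 [0.5987 0.1545 0.2539] 0.0434 173.5
```

View pics/crop.png

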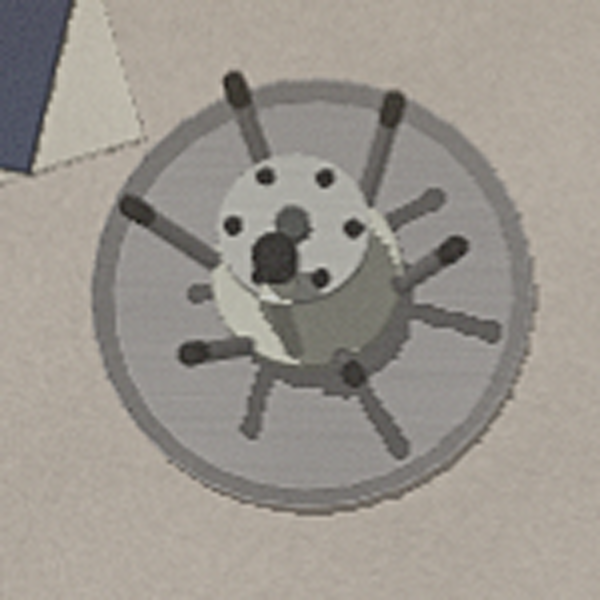

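The crop shows the plate with five open holes. The black knob at crop (275,258) covers the front of the plate, between holes. I take the axis as about (0.641, 0.150), the stand yaw as about -1° and the head as about 23°. Next I'll cross-check with the scene camera.

```bash
cat >> h.py <<'E'
def top_face(n,d,c,zt,rad,tol=.004):
    C=cloud(n,d); m=(abs(C[...,2]-zt)<tol)&(np.hypot(C[...,0]-c[0],C[...,1]-c[1])<rad)
    if m.sum()<5: return None
    (u,r)=cv2.minEnclosingCircle(np.argwhere(m)[:,::-1].astype(np.float32)) 
    p=C[m]; return p.mean(0).round(4),((p.max(0)+p.min(0))/2).round(4),np.ptp(p,axis=0).round(3),int(m.sum())
E
python3 - <<'E'
from h import *
D={n:np.load(n+"0.npy") for n in("top","scene")}
for nm,c,z,r in(("knob",(.6,.155),.256,.035),("plate",(.641,.15),.176,.058),("cA",(.586,-.341),.078,.045),("cB",(.564,-.149),.078,.045),("cC",(.452,-.341),.078,.045),("cD",(.427,-.17),.078,.045)):
    for n in D: print(nm,n,top_face(n,D[n],c,z,r))
# rim + holes, plane casting in scene
C=cloud("scene",D["scene"]); im=cv2.imread("pics/scene0.png"); g=im.max(2)
m=((g<75)&(abs(C[...,2]-.175)<.012)&(np.hypot(C[...,0]-.641,C[...,1]-.15)<.13)).astype(np.uint8)
n,l,s,cc=cv2.connectedComponentsWithStats(m)
for i in range(1,n):
    if s[i,4]>8: print(cc[i].round(1),s[i,4],onz("scene",cc[i],.178)[0].round(4))
E
```

```text
knob top (array([0.6014, 0.1545, 0.2557]), array([0.601 , 0.1545, 0.2559]), array([0.028, 0.028, 0.008]), 74)
knob scene (array([0.6049, 0.1525, 0.2542]), array([0.6049, 0.1519, 0.2546]), array([0.023, 0.025, 0.005]), 38)
plate top (array([0.6461, 0.1476, 0.1758]), array([0.6423, 0.1502, 0.176 ]), array([0.104, 0.101, 0.008]), 662)
plate scene (array([0.6464, 0.1448, 0.1752]), array([0.641 , 0.1481, 0.176 ]), array([0.11 , 0.101, 0.008]), 614)
cA top (array([ 0.586 , -0.3428,  0.0779]), array([ 0.5882, -0.3432,  0.078 ]), array([0.061, 0.058, 0.008]), 235)
cA scene (array([ 0.5908, -0.3461,  0.0779]), array([ 0.5905, -0.3454,  0.078 ]), array([0.061, 0.061, 0.008]), 401)
cB top (array([ 0.5651, -0.1485,  0.0779]), array([ 0.5637, -0.1498,  0.078 ]), array([0.062, 0.059, 0.008]), 279)
cB scene (array([ 0.568 , -0.1535,  0.0786]), array([ 0.5678, -0.1536,  0.078 ]), array([0.062, 0.061, 0.008]), 314)
cC top (array([ 0.4521, -0.3419,  0.0779]), array([ 0.4531, -0.3425,  0.078 ]), array([0.062, 0.057, 0.008]), 274)
cC scene (array([ 0.4571, -0.3463,  0.0777]), array([ 0.4577, -0.3458,  0.078 ]), array([0.063, 0.062, 0.008]), 356)
cD top (array([ 0.4261, -0.1706,  0.0779]), array([ 0.4267, -0.1703,  0.0779]), array([0.06 , 0.061, 0.008]), 250)
cD scene (array([ 0.431 , -0.1747,  0.0783]), array([ 0.4299, -0.1736,  0.078 ]), array([0.062, 0.062, 0.008]), 301)
[365.6 199.5] 10 [0.557  0.2086 0.178 ]
[402.9 204.1] 24 [0.6608 0.2477 0.178 ]
[345.  219.6] 25 [0.5497 0.1003 0.178 ]
[382.2 222.3] 12 [0.6452 0.1456 0.178 ]
[420.  227.7] 23 [0.7455 0.1815 0.178 ]
[359.4 244.1] 32 [0.6325 0.0363 0.178 ]
[399.  249.2] 31 [0.7322 0.0751 0.178 ]
```

Call:
servo_tool(
  steps=[
    {"tz": 3,"yaw": -8},
    {"tz": 3,"yaw": -7},
    {"tz": 3},
    {"tx": 1},
  ],
  newtons=50,
)

```text
invalid input at $.steps[0]: expected keys tx, ty, tz, yaw, claw
```

Call:
servo_tool(
  steps=[
    {"tx": 0,"ty": 0,"tz": 4,"yaw": -5,"claw": 5.5},
    {"tx": 0,"ty": 0,"tz": 4,"yaw": -5,"claw": 5.5},
    {"tx": 2.6,"ty": 3.8,"tz": 1,"yaw": -5,"claw": 5.5},
    {"tx": 2.6,"ty": 3.8,"tz": 0,"yaw": 0,"claw": 5.5},
    {"tx": 2.6,"ty": 3.8,"tz": 0,"yaw": 0,"claw": 5.5},
    {"tx": 2.6,"ty": 3.8,"tz": 0,"yaw": 0,"claw": 5.5},
    {"tx": 2.6,"ty": 3.8,"tz": 0,"yaw": 0,"claw": 5.5},
    {"tx": 2.6,"ty": 3.8,"tz": 0,"yaw": 0,"claw": 5.5},
    {"tx": 2.6,"ty": 3.8,"tz": 0,"yaw": 0,"claw": 5.5},
    {"tx": 2.6,"ty": 3.8,"tz": 0,"yaw": 0,"claw": 5.5},
    {"tx": 2.6,"ty": 3.8,"tz": 0,"yaw": 0,"claw": 5.5},
    {"tx": 2.6,"ty": 3.8,"tz": 0,"yaw": 0,"claw": 5.5},
    {"tx": 2.6,"ty": 3.8,"tz": 0,"yaw": 0,"claw": 5.5},
    {"tx": 2.6,"ty": 3.8,"tz": 0,"yaw": 0,"claw": 5.5},
    {"tx": 2.6,"ty": 3.8,"tz": 0,"yaw": 0,"claw": 5.5},
    {"tx": 2.6,"ty": 3.8,"tz": 0,"yaw": 0,"claw": 5.5},
    {"tx": 2.6,"ty": 3.8,"tz": 0,"yaw": 0,"claw": 5.5},
    {"tx": 2.6,"ty": 3.8,"tz": 0,"yaw": 0,"claw": 5.5},
    {"tx": 2.6,"ty": 3.8,"tz": 0,"yaw": 0,"claw": 5.5},
    {"tx": 0,"ty": 0,"tz": 0,"yaw": 0,"claw": 5.5},
  ],
  newtons=50,
)

```text
time_s: 2.1
position: [0.5789, 0.1168, 0.3384]
tool_rot: [[1.0, -0.008, -0.002], [-0.008, -1.0, 0.001], [-0.002, -0.001, -1.0]]
ft_force: [-0.3, 0.3, 0.2]
grip_width: 0.0546
gripper_force: 0.0
```

Call:
servo_tool(
  steps=[
    {"tx": 2.4,"ty": 3.6,"tz": -2,"yaw": 0,"claw": 5.5},
    {"tx": 0,"ty": 0,"tz": -2,"yaw": 0,"claw": 5.5},
    {"tx": 0,"ty": 0,"tz": -2,"yaw": 0,"claw": 5.5},
    {"tx": 0,"ty": 0,"tz": -1.5,"yaw": 0,"claw": 5.5},
    {"tx": 0,"ty": 0,"tz": -1.5,"yaw": 0,"claw": 5.5},
    {"tx": 0,"ty": 0,"tz": 0,"yaw": 0,"claw": 5.5},
    {"tx": 0,"ty": 0,"tz": 0,"yaw": 0,"claw": 5.5},
  ],
)

```text
time_s: 2.8
position: [0.6014, 0.1486, 0.2507]
tool_rot: [[1.0, -0.013, -0.0], [-0.013, -1.0, -0.0], [-0.0, 0.0, -1.0]]
ft_force: [-0.5, 0.3, -0.1]
grip_width: 0.0554
gripper_force: 0.0
```

Run:
```python
from h import *
im,d=shot("scene"); u=proj("scene",env.observe()["position"])[0].astype(int); print(u)
x,y=u; cv2.imwrite("pics/k1.png",cv2.resize(im[y-60:y+60,x-60:x+60,::-1],None,fx=5,fy=5,interpolation=cv2.INTER_CUBIC))
```

```text
[370 196]
```

View pics/k1.png

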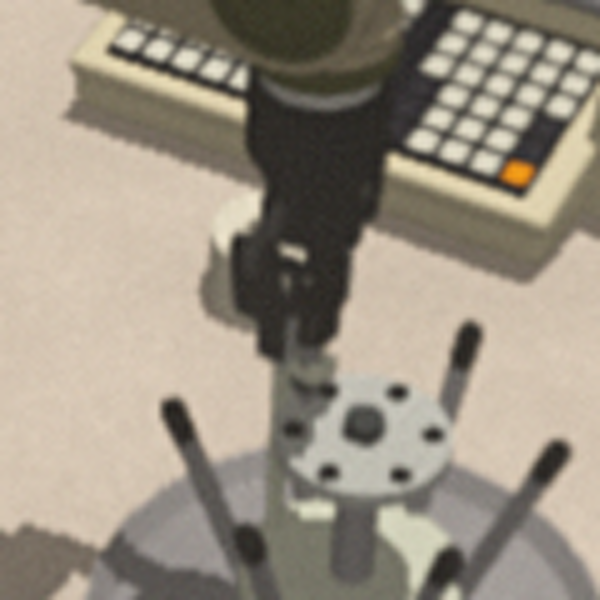

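The crop shows the gripper over the knob, with the fingers either side of it at about (290,290). The TCP is 4 mm low in y, so I shift and close.

Call:
servo_tool(
  steps=[
    {"tx": 0.1,"ty": 0.4,"tz": 0,"yaw": 0,"claw": 5.5},
    {"tx": 0,"ty": 0,"tz": 0,"yaw": 0,"claw": 2.5},
    {"tx": 0,"ty": 0,"tz": 0,"yaw": 0,"claw": 2.5},
    {"tx": 0,"ty": 0,"tz": 0,"yaw": 0,"claw": 2.5},
    {"tx": 0,"ty": 0,"tz": 0,"yaw": 0,"claw": 2.5},
    {"tx": 0,"ty": 0,"tz": 0,"yaw": 0,"claw": 2.5},
  ],
  newtons=50,
)

```text
time_s: 3.45
position: [0.6024, 0.1531, 0.2514]
tool_rot: [[1.0, -0.013, 0.001], [-0.013, -1.0, 0.0], [0.001, -0.0, -1.0]]
ft_force: [-1.8, 0.5, 6.8]
grip_width: 0.0285
gripper_force: 49.5
```

Call:
servo_tool(
  steps=[
    {"tx": 0,"ty": 0,"tz": 0.4,"yaw": 0,"claw": 2.5},
    {"tx": 0,"ty": 0,"tz": 0,"yaw": 0,"claw": 2.5},
    {"tx": 0,"ty": 0.43,"tz": 0,"yaw": 0,"claw": 2.5},
    {"tx": 0.1,"ty": 0.43,"tz": 0,"yaw": 0,"claw": 2.5},
    {"tx": 0.15,"ty": 0.4,"tz": 0,"yaw": 0,"claw": 2.5},
    {"tx": 0.2,"ty": 0.4,"tz": 0,"yaw": 0,"claw": 2.5},
    {"tx": 0,"ty": 0,"tz": 0,"yaw": 0,"claw": 2.5},
    {"tx": 0,"ty": 0,"tz": 0,"yaw": 0,"claw": 2.5},
  ],
)

```text
time_s: 4.25
position: [0.6071, 0.1697, 0.2539]
tool_rot: [[1.0, -0.013, -0.0], [-0.013, -1.0, 0.0], [-0.0, -0.0, -1.0]]
ft_force: [4.0, -1.1, -11.4]
grip_width: 0.028
gripper_force: 50.2
```

Call:
servo_tool(
  steps=[
    {"tx": 0,"ty": 0,"tz": -0.4,"yaw": 0,"claw": 2.5},
    {"tx": 0,"ty": 0,"tz": -0.4,"yaw": 0,"claw": 2.5},
    {"tx": 0,"ty": 0,"tz": -0.4,"yaw": 0,"claw": 2.5},
    {"tx": 0,"ty": 0,"tz": 0,"yaw": 0,"claw": 2.5},
  ],
)

```text
time_s: 4.65
position: [0.6071, 0.1699, 0.2417]
tool_rot: [[1.0, -0.013, 0.0], [-0.013, -1.0, 0.001], [0.0, -0.001, -1.0]]
ft_force: [6.3, 1.3, -13.3]
grip_width: 0.0282
gripper_force: 50.3
```

Call:
servo_tool(
  steps=[
    {"tx": 0,"ty": 0,"tz": -0.2,"yaw": 0,"claw": 2.5},
    {"tx": 0,"ty": 0,"tz": 0,"yaw": 0,"claw": 5},
    {"tx": 0,"ty": 0,"tz": 0,"yaw": 0,"claw": 5},
    {"tx": 0,"ty": 0,"tz": 0,"yaw": 0,"claw": 5},
    {"tx": 0,"ty": 0,"tz": 2,"yaw": 0,"claw": 5.5},
    {"tx": -1,"ty": 0,"tz": 4,"yaw": 0,"claw": 5.5},
    {"tx": -5,"ty": 0,"tz": 4,"yaw": 0,"claw": 5.5},
    {"tx": -5,"ty": -5,"tz": 0,"yaw": 0,"claw": 8.2},
    {"tx": -5,"ty": -5,"tz": 0,"yaw": 0,"claw": 8.2},
  ],
)

```text
time_s: 5.55
position: [0.4856, 0.0986, 0.3328]
tool_rot: [[1.0, -0.011, 0.003], [-0.011, -1.0, -0.0], [0.003, 0.0, -1.0]]
ft_force: [0.5, -1.3, -0.5]
grip_width: 0.0806
gripper_force: 0.0
```

```bash
cat >> h.py <<'E'
def stand(z=.2445):
    for n in("top","scene"):
        im,d=shot(n); C=cloud(n,d); g=im.max(2)
        m=(g<80)&(C[...,2]>.222)&(C[...,2]<.29)&(np.hypot(C[...,0]-.6415,C[...,1]-.149)<.075)
        k,l,s,cc=cv2.connectedComponentsWithStats(m.astype(np.uint8))
        if k<2: print("none");continue
        i=1+s[1:,4].argmax(); P=C[l==i]; zt=np.percentile(P[:,2],90); T=P[P[:,2]>zt-.006]; q=(T.max(0)+T.min(0))/2
        print(n,"knob top z",zt.round(4),q.round(4),"ang",np.degrees(np.arctan2(q[1]-.149,q[0]-.6415)).round(1))
E
python3 - <<'E'
from h import *
stand()
for r in cups(): print(r[0].round(4),r[1],round(r[2],4))
shot("top","top1");print(env.observe()["position"])
E
```

```text
none
scene knob top z 0.2438 [0.6102 0.1629 0.2422] ang 156.1
[ 0.5865 -0.3413  0.078 ] [441, 204, 22, 23, 373] 0.078
[ 0.5639 -0.1487  0.078 ] [372, 212, 23, 23, 390] 0.0778
[ 0.4525 -0.3415  0.078 ] [443, 251, 22, 23, 386] 0.0777
[ 0.4271 -0.1702  0.078 ] [381, 261, 23, 23, 401] 0.0776
[0.4868451  0.09848095 0.33264753]
```

View pics/top1.png

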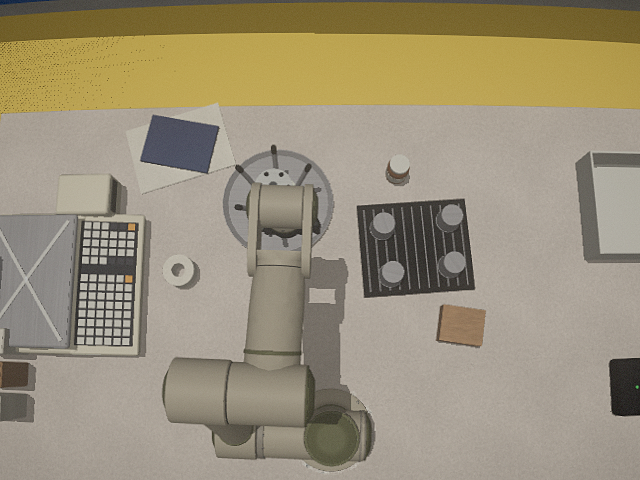

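The knob top is at z≈0.244 with the head at the hole angle, so the plunger is home. All four cups are unmoved. Going to the cup at about (0.566, -0.151).

Call:
servo_tool(
  steps=[
    {"tx": 1.3,"ty": -4.1,"tz": 0,"yaw": 0,"claw": 8.2},
    {"tx": 1.3,"ty": -4.1,"tz": 0,"yaw": 0,"claw": 8.2},
    {"tx": 1.3,"ty": -4.1,"tz": 0,"yaw": 0,"claw": 8.2},
    {"tx": 1.3,"ty": -4.1,"tz": 0,"yaw": 0,"claw": 8.2},
    {"tx": 1.3,"ty": -4.1,"tz": -2,"yaw": 0,"claw": 8.2},
    {"tx": 1.3,"ty": -4.3,"tz": -4,"yaw": 0,"claw": 8.2},
    {"tx": 0,"ty": 0,"tz": -4,"yaw": 0,"claw": 8.2},
    {"tx": 0,"ty": 0,"tz": -4,"yaw": 0,"claw": 8.2},
    {"tx": 0,"ty": 0,"tz": -2,"yaw": 0,"claw": 8.2},
    {"tx": 0,"ty": 0,"tz": 0,"yaw": 0,"claw": 8.2},
  ],
)

```text
time_s: 6.75
position: [0.563, -0.1412, 0.1752]
tool_rot: [[1.0, -0.012, -0.005], [-0.012, -1.0, 0.003], [-0.005, -0.003, -1.0]]
ft_force: [0.3, 0.6, 0.2]
grip_width: 0.0818
gripper_force: 0.0
```

Call:
servo_tool(
  steps=[
    {"tx": 0.3,"ty": -1.0,"tz": -3,"yaw": 0,"claw": 8.2},
    {"tx": 0,"ty": 0,"tz": -3,"yaw": 0,"claw": 8.2},
    {"tx": 0,"ty": 0,"tz": -3,"yaw": 0,"claw": 8.2},
    {"tx": 0,"ty": 0,"tz": -2.7,"yaw": 0,"claw": 8.2},
    {"tx": 0,"ty": 0,"tz": 0,"yaw": 0,"claw": 8.2},
    {"tx": 0,"ty": 0,"tz": 0,"yaw": 0,"claw": 5.5},
    {"tx": 0,"ty": 0,"tz": 0,"yaw": 0,"claw": 5.5},
    {"tx": 0,"ty": 0,"tz": 0,"yaw": 0,"claw": 5.5},
    {"tx": 0,"ty": 0,"tz": 0,"yaw": 0,"claw": 5.5},
    {"tx": 0,"ty": 0,"tz": 0,"yaw": 0,"claw": 5.5},
  ],
  newtons=40,
)

```text
time_s: 7.75
position: [0.5674, -0.1523, 0.0638]
tool_rot: [[1.0, -0.013, 0.005], [-0.013, -1.0, -0.002], [0.005, 0.002, -1.0]]
ft_force: [1.3, 1.7, 6.9]
grip_width: 0.0604
gripper_force: 46.4
```

Call:
servo_tool(
  steps=[
    {"tx": 0,"ty": 0,"tz": 3,"yaw": 0,"claw": 5.5},
    {"tx": 0,"ty": 0,"tz": 4.5,"yaw": 0,"claw": 5.5},
    {"tx": 0,"ty": 0,"tz": 4.5,"yaw": 0,"claw": 5.5},
    {"tx": 0,"ty": 0,"tz": 4.5,"yaw": 0,"claw": 5.5},
    {"tx": -0.5,"ty": 2,"tz": 4.3,"yaw": 0,"claw": 5.5},
    {"tx": -0.5,"ty": 4,"tz": 2.5,"yaw": 0,"claw": 5.5},
    {"tx": -0.5,"ty": 4,"tz": 0,"yaw": 0,"claw": 5.5},
    {"tx": -0.5,"ty": 4,"tz": 0,"yaw": 0,"claw": 5.5},
    {"tx": -0.5,"ty": 4,"tz": 0,"yaw": 0,"claw": 5.5},
    {"tx": -0.4,"ty": 4,"tz": 0,"yaw": 0,"claw": 5.5},
    {"tx": -0.4,"ty": 4,"tz": 0,"yaw": 0,"claw": 5.5},
    {"tx": 0,"ty": 4,"tz": 0,"yaw": 0,"claw": 5.5},
    {"tx": 0,"ty": 0,"tz": 0,"yaw": 0,"claw": 5.5},
    {"tx": 0,"ty": 0,"tz": 0,"yaw": 0,"claw": 5.5},
  ],
)

```text
time_s: 9.15
position: [0.5327, 0.1487, 0.2951]
tool_rot: [[1.0, -0.011, 0.001], [-0.011, -1.0, -0.0], [0.001, 0.0, -1.0]]
ft_force: [0.2, -0.6, -1.3]
grip_width: 0.0604
gripper_force: 46.5
```

Run:
```python
from h import *
o=env.observe(); print(o["position"],o["grip_width"],o["gripper_force"],o["ft_force"])
im,d=shot("scene"); C=cloud("scene",d)
np.save("s2.npy",d)
# peg tips: dark at z~.18
g=im.max(2); m=((g<75)&(C[...,2]>.165)&(C[...,2]<.192)&(np.hypot(C[...,0]-.6415,C[...,1]-.149)<.14)).astype(np.uint8)
n,l,s,cc=cv2.connectedComponentsWithStats(m)
for i in range(1,n):
    if s[i,4]>8: print(cc[i].round(1),s[i,4],onz("scene",cc[i],.177)[0].round(4),C[l==i][:,2].max().round(3))
x,y=proj("scene",[.53,.151,.21])[0].astype(int); print(x,y)
cv2.imwrite("pics/h1.png",cv2.resize(im[y-60:y+60,x-60:x+60,::-1],None,fx=5,fy=5,interpolation=cv2.INTER_CUBIC))
```

```text
[0.53269682 0.14871721 0.29513379] 0.06036607562354857 46.51928581297511 [ 0.16975934 -0.58006973 -1.30654251]
[349.6 210.8] 24 [0.5412 0.1409 0.177 ] 0.185
[412.8 211.3] 23 [0.6987 0.2352 0.177 ] 0.186
[381.6 221.9] 15 [0.6424 0.1471 0.177 ] 0.19
[349.6 235.9] 29 [0.5935 0.0507 0.177 ] 0.187
[416.5 237.2] 24 [0.7529 0.1426 0.177 ] 0.184
[384.4 250.3] 34 [0.7004 0.0517 0.177 ] 0.183
348 198
```

View pics/h1.png

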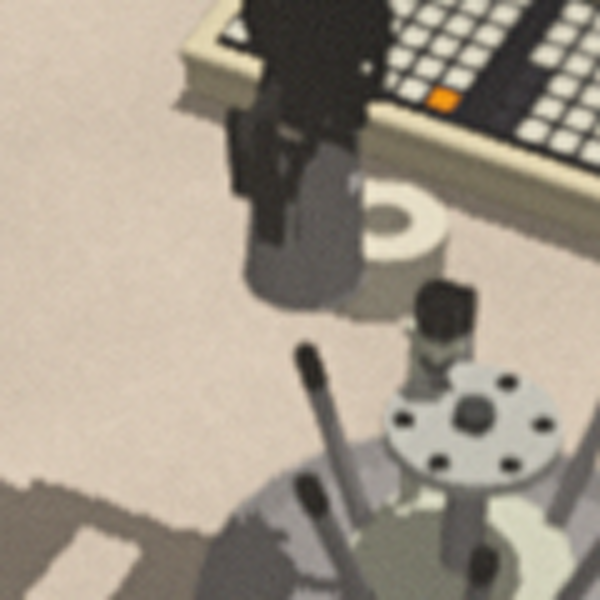

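The crop shows the cup held upright at (305,220), and the front peg tip at (308,360). I move 7 mm towards the axis, then lower the cup while watching the force.

Call:
servo_tool(
  steps=[
    {"tx": 0.7,"ty": 0,"tz": -1,"yaw": 0,"claw": 5.5},
    {"tx": 0,"ty": 0,"tz": -3,"yaw": 0,"claw": 5.5},
    {"tx": 0,"ty": 0,"tz": -2.5,"yaw": 0,"claw": 5.5},
    {"tx": 0,"ty": 0,"tz": -2.5,"yaw": 0,"claw": 5.5},
    {"tx": 0,"ty": 0,"tz": -1.5,"yaw": 0,"claw": 5.5},
    {"tx": 0,"ty": 0,"tz": -0.5,"yaw": 0,"claw": 5.5},
    {"tx": 0,"ty": 0,"tz": 0,"yaw": 0,"claw": 5.5},
  ],
)

```text
time_s: 9.9
position: [0.5402, 0.1473, 0.1837]
tool_rot: [[1.0, -0.014, -0.001], [-0.014, -1.0, -0.0], [-0.001, 0.0, -1.0]]
ft_force: [0.0, 0.3, -0.9]
grip_width: 0.0605
gripper_force: 46.5
```

No contact so far. Lowering slowly.

Call:
servo_tool(
  steps=[
    {"tx": 0,"ty": 0.1,"tz": -0.4,"yaw": 0,"claw": 5.5},
    {"tx": 0,"ty": 0,"tz": -0.4,"yaw": 0,"claw": 5.5},
    {"tx": 0,"ty": 0,"tz": -0.2,"yaw": 0,"claw": 5.5},
    {"tx": 0,"ty": 0,"tz": 0,"yaw": 0,"claw": 5.5},
  ],
)

```text
time_s: 10.3
position: [0.5399, 0.1491, 0.1742]
tool_rot: [[1.0, -0.013, -0.0], [-0.013, -1.0, -0.0], [-0.0, 0.0, -1.0]]
ft_force: [-1.8, 0.1, -1.6]
grip_width: 0.0604
gripper_force: 46.5
```

Call:
servo_tool(
  steps=[
    {"tx": -0.2,"ty": 0,"tz": -0.2,"yaw": 0,"claw": 5.5},
    {"tx": 0,"ty": 0,"tz": -0.2,"yaw": 0,"claw": 5.5},
    {"tx": 0,"ty": 0,"tz": 0,"yaw": 0,"claw": 5.5},
  ],
)

```text
time_s: 10.6
position: [0.5383, 0.1492, 0.1722]
tool_rot: [[1.0, -0.013, 0.003], [-0.013, -1.0, 0.0], [0.003, -0.0, -1.0]]
ft_force: [-3.0, 0.4, 12.2]
grip_width: 0.0605
gripper_force: 48.1
```

Call:
servo_tool(
  steps=[
    {"tx": -0.2,"ty": 0,"tz": 0.05,"yaw": 0,"claw": 5.5},
    {"tx": 0,"ty": 0,"tz": 0,"yaw": 0,"claw": 6.6},
    {"tx": 0,"ty": 0,"tz": 0,"yaw": 0,"claw": 7.0},
    {"tx": 0,"ty": 0,"tz": 0,"yaw": 0,"claw": 7.6},
    {"tx": 0,"ty": 0,"tz": 0,"yaw": 0,"claw": 8},
    {"tx": 0,"ty": 0,"tz": 0,"yaw": 0,"claw": 8},
    {"tx": 0,"ty": 0,"tz": 2,"yaw": 0,"claw": 8},
    {"tx": 0,"ty": 0,"tz": 4,"yaw": 0,"claw": 8},
    {"tx": 0,"ty": 0,"tz": 4,"yaw": 0,"claw": 8},
    {"tx": -3,"ty": -3,"tz": 4,"yaw": 0,"claw": 8},
    {"tx": -3,"ty": -4,"tz": 0,"yaw": 0,"claw": 5.5},
    {"tx": 0,"ty": 0,"tz": 0,"yaw": 0,"claw": 5.5},
  ],
)

```text
time_s: 11.8
position: [0.4778, 0.0809, 0.3061]
tool_rot: [[1.0, -0.016, 0.001], [-0.016, -1.0, -0.001], [0.001, 0.001, -1.0]]
ft_force: [0.3, -0.1, -0.7]
grip_width: 0.0548
gripper_force: 0.0
```

```bash
cat >> h.py <<'E'
def view_stand(f,c=(.56,.15,.17),h=60,s=5):
    im,d=shot("scene"); x,y=proj("scene",c)[0].astype(int)
    cv2.imwrite(f"pics/{f}.png",cv2.resize(im[y-h:y+h,x-h:x+h,::-1],None,fx=s,fy=s,interpolation=cv2.INTER_CUBIC))
E
python3 - <<'E'
from h import *
view_stand("h2"); stand(); print(env.observe()["position"])
for r in cups(): print(r[0].round(4),r[1],round(r[2],4))
E
```

```text
top knob top z 0.2467 [0.6079 0.1773 0.2452] ang 139.8
scene knob top z 0.243 [0.6107 0.1656 0.2422] ang 151.6
[0.48050735 0.08345578 0.30509064]
[ 0.5865 -0.3415  0.078 ] [441, 204, 22, 23, 373] 0.0777
[ 0.4522 -0.3414  0.078 ] [443, 251, 22, 24, 391] 0.0778
[ 0.4269 -0.1699  0.078 ] [381, 261, 23, 23, 406] 0.0777
```

View pics/h2.png

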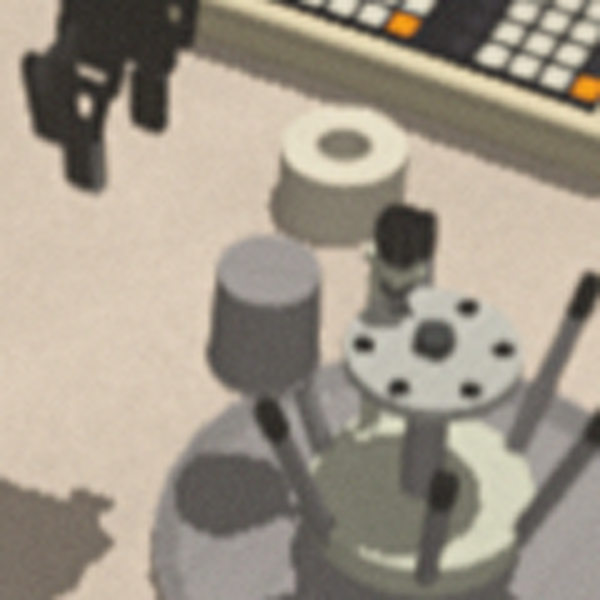

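The crop shows the cup on the front peg at (265,310), upright and supported on the tip, with the plunger home. Now I go to the knob to turn the head by +60°.

Call:
servo_tool(
  steps=[
    {"tx": 3.2,"ty": 2.2,"tz": 0,"yaw": 0,"claw": 5.5},
    {"tx": 3.2,"ty": 2.2,"tz": 0,"yaw": 0,"claw": 5.5},
    {"tx": 3.2,"ty": 2.1,"tz": 0,"yaw": 0,"claw": 5.5},
    {"tx": 3.0,"ty": 2.1,"tz": 0,"yaw": 0,"claw": 5.5},
    {"tx": 0,"ty": 0,"tz": 0,"yaw": 0,"claw": 5.5},
    {"tx": 0,"ty": 0,"tz": 0,"yaw": 0,"claw": 5.5},
  ],
)

```text
time_s: 12.6
position: [0.6066, 0.1705, 0.3036]
tool_rot: [[1.0, -0.011, -0.002], [-0.011, -1.0, -0.0], [-0.002, 0.0, -1.0]]
ft_force: [0.5, -0.0, -0.3]
grip_width: 0.0548
gripper_force: 0.0
```

Call:
servo_tool(
  steps=[
    {"tx": 0,"ty": -0.05,"tz": -2.5,"yaw": 0,"claw": 5.5},
    {"tx": 0,"ty": 0,"tz": -2.5,"yaw": 0,"claw": 5.5},
    {"tx": 0,"ty": 0,"tz": -1.3,"yaw": 0,"claw": 5.5},
    {"tx": 0,"ty": 0,"tz": 0,"yaw": 0,"claw": 5.5},
    {"tx": 0,"ty": 0,"tz": 0,"yaw": 0,"claw": 2.5},
    {"tx": 0,"ty": 0,"tz": 0,"yaw": 0,"claw": 2.5},
    {"tx": 0,"ty": 0,"tz": 0,"yaw": 0,"claw": 2.5},
    {"tx": 0,"ty": 0,"tz": 0,"yaw": 0,"claw": 2.5},
    {"tx": 0,"ty": 0,"tz": 0,"yaw": 0,"claw": 2.5},
  ],
  newtons=50,
)

```text
time_s: 13.5
position: [0.6064, 0.1699, 0.244]
tool_rot: [[1.0, -0.012, 0.003], [-0.012, -1.0, 0.002], [0.003, -0.002, -1.0]]
ft_force: [-0.1, 5.3, 4.9]
grip_width: 0.0283
gripper_force: 49.5
```

Call:
servo_tool(
  steps=[
    {"tx": 0,"ty": 0,"tz": 0.5,"yaw": 0,"claw": 2.5},
    {"tx": 0,"ty": 0,"tz": 0.5,"yaw": 0,"claw": 2.5},
    {"tx": 0,"ty": 0,"tz": 0.5,"yaw": 0,"claw": 2.5},
    {"tx": 0,"ty": 0,"tz": 0,"yaw": 0,"claw": 2.5},
    {"tx": 0,"ty": 0,"tz": 0,"yaw": 0,"claw": 2.5},
  ],
)

```text
time_s: 14.0
position: [0.6059, 0.1689, 0.2562]
tool_rot: [[1.0, -0.013, -0.002], [-0.013, -1.0, 0.0], [-0.002, 0.0, -1.0]]
ft_force: [-0.3, 2.1, -11.9]
grip_width: 0.0283
gripper_force: 50.1
```

Call:
servo_tool(
  steps=[
    {"tx": 0,"ty": 0,"tz": 0.2,"yaw": 0,"claw": 2.5},
    {"tx": -0.15,"ty": -0.31,"tz": 0,"yaw": 0,"claw": 2.5},
    {"tx": -0.15,"ty": -0.32,"tz": 0,"yaw": 0,"claw": 2.5},
    {"tx": -0.1,"ty": -0.33,"tz": 0,"yaw": 0,"claw": 2.5},
    {"tx": -0.1,"ty": -0.34,"tz": 0,"yaw": 0,"claw": 2.5},
    {"tx": -0.04,"ty": -0.35,"tz": 0,"yaw": 0,"claw": 2.5},
    {"tx": -0.03,"ty": -0.35,"tz": 0,"yaw": 0,"claw": 2.5},
    {"tx": 0.02,"ty": -0.35,"tz": 0,"yaw": 0,"claw": 2.5},
    {"tx": 0.03,"ty": -0.35,"tz": 0,"yaw": 0,"claw": 2.5},
    {"tx": 0.08,"ty": -0.34,"tz": 0,"yaw": 0,"claw": 2.5},
    {"tx": 0.09,"ty": -0.34,"tz": 0,"yaw": 0,"claw": 2.5},
    {"tx": 0.14,"ty": -0.32,"tz": 0,"yaw": 0,"claw": 2.5},
    {"tx": 0.14,"ty": -0.32,"tz": 0,"yaw": 0,"claw": 2.5},
    {"tx": 0,"ty": 0,"tz": 0,"yaw": 0,"claw": 2.5},
    {"tx": 0,"ty": 0,"tz": 0,"yaw": 0,"claw": 2.5},
  ],
)

```text
time_s: 15.5
position: [0.607, 0.1287, 0.2596]
tool_rot: [[1.0, -0.013, 0.005], [-0.013, -1.0, 0.001], [0.005, -0.001, -1.0]]
ft_force: [10.5, 5.5, -11.9]
grip_width: 0.0279
gripper_force: 50.3
```

Call:
servo_tool(
  steps=[
    {"tx": 0.1,"ty": 0.05,"tz": -0.4,"yaw": 0,"claw": 2.5},
    {"tx": 0,"ty": 0,"tz": -0.5,"yaw": 0,"claw": 2.5},
    {"tx": 0,"ty": 0,"tz": -0.5,"yaw": 0,"claw": 2.5},
    {"tx": 0,"ty": 0,"tz": -0.2,"yaw": 0,"claw": 2.5},
    {"tx": 0,"ty": 0,"tz": 0,"yaw": 0,"claw": 2.5},
    {"tx": 0,"ty": 0,"tz": 0,"yaw": 0,"claw": 2.5},
  ],
)

```text
time_s: 16.1
position: [0.6066, 0.1297, 0.2441]
tool_rot: [[1.0, -0.013, 0.002], [-0.013, -1.0, 0.001], [0.002, -0.001, -1.0]]
ft_force: [2.2, 6.0, -5.3]
grip_width: 0.0281
gripper_force: 51.2
```

Call:
servo_tool(
  steps=[
    {"tx": 0,"ty": 0,"tz": 0,"yaw": 0,"claw": 5},
    {"tx": 0,"ty": 0,"tz": 0,"yaw": 0,"claw": 5.5},
    {"tx": 0,"ty": 0,"tz": 0,"yaw": 0,"claw": 5.5},
    {"tx": 0,"ty": 0,"tz": 3,"yaw": 0,"claw": 5.5},
    {"tx": 0,"ty": 0,"tz": 4,"yaw": 0,"claw": 5.5},
    {"tx": -2,"ty": -4,"tz": 0,"yaw": 0,"claw": 8.2},
    {"tx": -2,"ty": -4,"tz": 0,"yaw": 0,"claw": 8.2},
    {"tx": -3,"ty": -4,"tz": 0,"yaw": 0,"claw": 8.2},
    {"tx": -3,"ty": -4,"tz": 0,"yaw": 0,"claw": 8.2},
    {"tx": -3,"ty": -4,"tz": 0,"yaw": 0,"claw": 8.2},
    {"tx": -3,"ty": -4,"tz": 0,"yaw": 0,"claw": 8.2},
    {"tx": -1.5,"ty": -4,"tz": 0,"yaw": 0,"claw": 8.2},
    {"tx": 0,"ty": -2,"tz": 0,"yaw": 0,"claw": 8.2},
    {"tx": 0,"ty": 0,"tz": 0,"yaw": 0,"claw": 8.2},
  ],
)

```text
time_s: 17.5
position: [0.431, -0.1732, 0.3136]
tool_rot: [[1.0, -0.017, 0.001], [-0.017, -1.0, -0.001], [0.001, 0.001, -1.0]]
ft_force: [0.6, 0.1, 0.0]
grip_width: 0.0822
gripper_force: 0.0
```

Run:
```python
from h import *
view_stand("h3",(.62,.15,.17)); stand(); print(env.observe()["position"])
for r in cups(): print(r[0].round(4),r[1],round(r[2],4))
```

```text
top knob top z 0.2466 [0.6068 0.1291 0.2465] ang -150.2
scene knob top z 0.2439 [0.6116 0.1256 0.2425] ang -141.9
[ 0.43158597 -0.17017253  0.31338095]
[ 0.5862 -0.3408  0.078 ] [441, 204, 22, 23, 377] 0.0778
[ 0.4513 -0.3426  0.078 ] [443, 251, 22, 24, 371] 0.0777
```

View pics/h3.png

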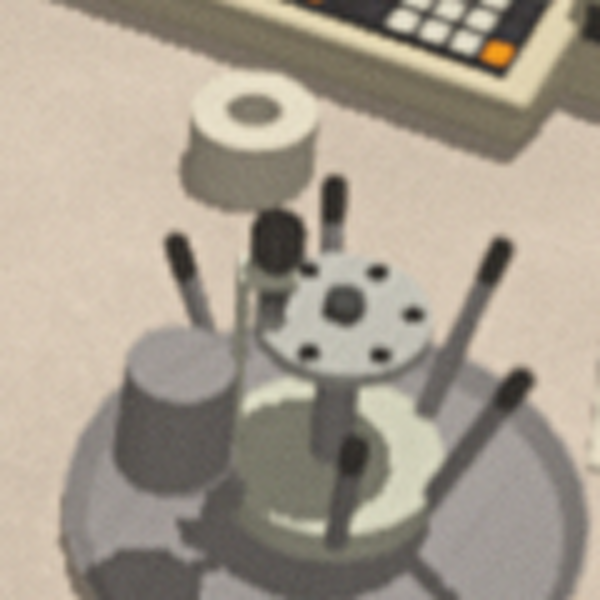

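The crop shows the hung cup turned away to (180,400), the knob home at (278,240) and a free peg in front at (178,250). A quick check on the next cup from the scene camera.

```bash
cat >> h.py <<'E'
def cups_scene():
    im,d=shot("scene"); C=cloud("scene",d); z=C[...,2]
    m=((abs(z-.078)<.005)&(C[...,0]>.3)&(C[...,0]<.8)&(C[...,1]<.0)&(C[...,1]>-.6)).astype(np.uint8)
    n,l,s,c=cv2.connectedComponentsWithStats(m)
    for i in range(1,n):
        if s[i,4]>120:
            p=C[l==i]; print("scene",((p.max(0)+p.min(0))/2).round(4)[:2],np.ptp(p,axis=0).round(3)[:2],s[i,4])
E
python3 -c "
from h import *
cups_scene()"
```

```text
scene [ 0.4291 -0.1749] [0.061 0.061] 313
scene [ 0.4575 -0.3462] [0.062 0.061] 380
scene [ 0.5905 -0.3456] [0.06  0.058] 419
```

Call:
servo_tool(
  steps=[
    {"tx": -0.3,"ty": -0.2,"tz": -4,"yaw": 0,"claw": 8.2},
    {"tx": 0,"ty": 0,"tz": -4.5,"yaw": 0,"claw": 8.2},
    {"tx": 0,"ty": 0,"tz": -4.5,"yaw": 0,"claw": 8.2},
    {"tx": 0,"ty": 0,"tz": -4,"yaw": 0,"claw": 8.2},
    {"tx": 0,"ty": 0,"tz": -3,"yaw": 0,"claw": 8.2},
    {"tx": 0,"ty": 0,"tz": -3,"yaw": 0,"claw": 8.2},
    {"tx": 0,"ty": 0,"tz": -2.3,"yaw": 0,"claw": 8.2},
    {"tx": 0,"ty": 0,"tz": 0,"yaw": 0,"claw": 8.2},
    {"tx": 0,"ty": 0,"tz": 0,"yaw": 0,"claw": 8.2},
    {"tx": 0,"ty": 0,"tz": 0,"yaw": 0,"claw": 5.5},
    {"tx": 0,"ty": 0,"tz": 0,"yaw": 0,"claw": 5.5},
    {"tx": 0,"ty": 0,"tz": 0,"yaw": 0,"claw": 5.5},
    {"tx": 0,"ty": 0,"tz": 0,"yaw": 0,"claw": 5.5},
    {"tx": 0,"ty": 0,"tz": 0,"yaw": 0,"claw": 5.5},
  ],
  newtons=40,
)

```text
time_s: 19.15
position: [0.4293, -0.173, 0.062]
tool_rot: [[1.0, -0.013, 0.003], [-0.013, -1.0, -0.002], [0.003, 0.002, -1.0]]
ft_force: [-0.5, 2.6, 10.7]
grip_width: 0.0622
gripper_force: 41.5
```

Call:
servo_tool(
  steps=[
    {"tx": 0,"ty": 0,"tz": 3,"yaw": 0,"claw": 5.5},
    {"tx": 0,"ty": 0,"tz": 4.5,"yaw": 0,"claw": 5.5},
    {"tx": 0,"ty": 0,"tz": 4.5,"yaw": 0,"claw": 5.5},
    {"tx": 0,"ty": 0,"tz": 4.5,"yaw": 0,"claw": 5.5},
    {"tx": 0.9,"ty": 2.2,"tz": 4.3,"yaw": 0,"claw": 5.5},
    {"tx": 1.2,"ty": 4,"tz": 2.5,"yaw": 0,"claw": 5.5},
    {"tx": 1.4,"ty": 4,"tz": 0,"yaw": 0,"claw": 5.5},
    {"tx": 1.5,"ty": 4,"tz": 0,"yaw": 0,"claw": 5.5},
    {"tx": 1.5,"ty": 4,"tz": 0,"yaw": 0,"claw": 5.5},
    {"tx": 1.5,"ty": 4,"tz": 0,"yaw": 0,"claw": 5.5},
    {"tx": 1.4,"ty": 4,"tz": 0,"yaw": 0,"claw": 5.5},
    {"tx": 1.4,"ty": 3,"tz": 0,"yaw": 0,"claw": 5.5},
    {"tx": 0,"ty": 3,"tz": 0,"yaw": 0,"claw": 5.5},
    {"tx": 0,"ty": 0,"tz": 0,"yaw": 0,"claw": 5.5},
    {"tx": 0,"ty": 0,"tz": 0,"yaw": 0,"claw": 5.5},
  ],
)

```text
time_s: 20.65
position: [0.5362, 0.1494, 0.2938]
tool_rot: [[1.0, -0.012, 0.001], [-0.012, -1.0, -0.0], [0.001, 0.0, -1.0]]
ft_force: [0.0, -0.4, -0.7]
grip_width: 0.0624
gripper_force: 45.2
```

Call:
servo_tool(
  steps=[
    {"tx": 0.2,"ty": 0,"tz": -1.5,"yaw": 0,"claw": 5.5},
    {"tx": 0,"ty": 0,"tz": -3,"yaw": 0,"claw": 5.5},
    {"tx": 0,"ty": 0,"tz": -3,"yaw": 0,"claw": 5.5},
    {"tx": 0,"ty": 0,"tz": -2.5,"yaw": 0,"claw": 5.5},
    {"tx": 0,"ty": 0,"tz": -1.0,"yaw": 0,"claw": 5.5},
    {"tx": 0,"ty": 0,"tz": -0.5,"yaw": 0,"claw": 5.5},
    {"tx": 0,"ty": 0,"tz": -0.4,"yaw": 0,"claw": 5.5},
    {"tx": 0,"ty": 0,"tz": 0,"yaw": 0,"claw": 5.5},
  ],
)

```text
time_s: 21.45
position: [0.5388, 0.149, 0.1748]
tool_rot: [[1.0, -0.013, 0.001], [-0.013, -1.0, 0.0], [0.001, -0.0, -1.0]]
ft_force: [-0.2, 0.2, -0.6]
grip_width: 0.0622
gripper_force: 45.1
```

Call:
servo_tool(
  steps=[
    {"tx": -0.2,"ty": 0,"tz": -0.2,"yaw": 0,"claw": 5.5},
    {"tx": 0,"ty": 0,"tz": -0.2,"yaw": 0,"claw": 5.5},
    {"tx": 0,"ty": 0,"tz": -0.2,"yaw": 0,"claw": 5.5},
    {"tx": 0,"ty": 0,"tz": 0,"yaw": 0,"claw": 5.5},
  ],
)

```text
time_s: 21.85
position: [0.5369, 0.1493, 0.1704]
tool_rot: [[1.0, -0.013, 0.003], [-0.013, -1.0, 0.0], [0.003, -0.0, -1.0]]
ft_force: [-5.7, -1.4, 15.5]
grip_width: 0.0627
gripper_force: 46.8
```

Contact at the expected height. Releasing.

Call:
servo_tool(
  steps=[
    {"tx": -0.2,"ty": 0,"tz": 0.05,"yaw": 0,"claw": 5.5},
    {"tx": 0,"ty": 0,"tz": 0,"yaw": 0,"claw": 6.6},
    {"tx": 0,"ty": 0,"tz": 0,"yaw": 0,"claw": 7.0},
    {"tx": 0,"ty": 0,"tz": 0,"yaw": 0,"claw": 7.6},
    {"tx": 0,"ty": 0,"tz": 0,"yaw": 0,"claw": 8},
    {"tx": 0,"ty": 0,"tz": 0,"yaw": 0,"claw": 8},
    {"tx": 0,"ty": 0,"tz": 2,"yaw": 0,"claw": 8},
    {"tx": 0,"ty": 0,"tz": 4,"yaw": 0,"claw": 8},
    {"tx": 0,"ty": 0,"tz": 4,"yaw": 0,"claw": 8},
    {"tx": -3,"ty": -3,"tz": 4,"yaw": 0,"claw": 8},
    {"tx": -3,"ty": -4,"tz": 0,"yaw": 0,"claw": 5.5},
    {"tx": 0,"ty": 0,"tz": 0,"yaw": 0,"claw": 5.5},
    {"tx": 0,"ty": 0,"tz": 0,"yaw": 0,"claw": 5.5},
  ],
)

```text
time_s: 23.15
position: [0.4786, 0.083, 0.3032]
tool_rot: [[1.0, -0.015, 0.001], [-0.015, -1.0, 0.0], [0.001, -0.0, -1.0]]
ft_force: [-0.4, 0.4, 0.7]
grip_width: 0.0549
gripper_force: 0.0
```

Run:
```python
from h import *
view_stand("h4",(.57,.15,.17)); stand(); print(env.observe()["position"])
for r in cups(): print(r[0].round(4),r[1],round(r[2],4))
```

```text
top knob top z 0.2484 [0.6143 0.1275 0.2464] ang -141.6
scene knob top z 0.2443 [0.611  0.1255 0.2429] ang -142.4
[0.4793512  0.08398175 0.30253887]
[ 0.5865 -0.3413  0.078 ] [441, 204, 22, 23, 373] 0.0774
[ 0.4524 -0.3415  0.078 ] [443, 251, 22, 24, 388] 0.0778
```

View pics/h4.png

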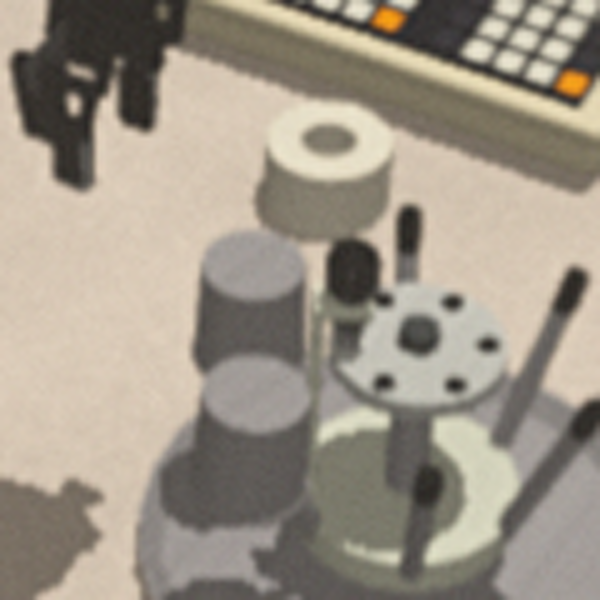

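The crop shows two cups hanging, at (252,300) in front and (255,435) on the side, with the knob home. Next I turn to 269°.

Call:
servo_tool(
  steps=[
    {"tx": 3.2,"ty": 1.2,"tz": 0,"yaw": 0,"claw": 5.5},
    {"tx": 3.2,"ty": 1.2,"tz": 0,"yaw": 0,"claw": 5.5},
    {"tx": 3.2,"ty": 1.1,"tz": 0,"yaw": 0,"claw": 5.5},
    {"tx": 3.15,"ty": 1.1,"tz": 0,"yaw": 0,"claw": 5.5},
    {"tx": 0,"ty": 0,"tz": -1,"yaw": 0,"claw": 5.5},
    {"tx": 0,"ty": 0,"tz": -1,"yaw": 0,"claw": 5.5},
    {"tx": 0,"ty": 0,"tz": 0,"yaw": 0,"claw": 5.5},
  ],
)

```text
time_s: 24.05
position: [0.6054, 0.1297, 0.2809]
tool_rot: [[1.0, -0.013, -0.004], [-0.013, -1.0, -0.0], [-0.004, 0.0, -1.0]]
ft_force: [0.2, -0.0, 0.8]
grip_width: 0.0549
gripper_force: 0.0
```

Call:
servo_tool(
  steps=[
    {"tx": 0.15,"ty": 0,"tz": -2.0,"yaw": 0,"claw": 5.5},
    {"tx": 0,"ty": 0,"tz": -1.9,"yaw": 0,"claw": 5.5},
    {"tx": 0,"ty": 0,"tz": 0,"yaw": 0,"claw": 5.5},
    {"tx": 0,"ty": 0,"tz": 0,"yaw": 0,"claw": 5.5},
    {"tx": 0,"ty": 0,"tz": 0,"yaw": 0,"claw": 2.5},
    {"tx": 0,"ty": 0,"tz": 0,"yaw": 0,"claw": 2.5},
    {"tx": 0,"ty": 0,"tz": 0,"yaw": 0,"claw": 2.5},
    {"tx": 0,"ty": 0,"tz": 0,"yaw": 0,"claw": 2.5},
    {"tx": 0,"ty": 0,"tz": 0,"yaw": 0,"claw": 2.5},
    {"tx": 0,"ty": 0,"tz": 0.5,"yaw": 0,"claw": 2.5},
    {"tx": 0,"ty": 0,"tz": 0.6,"yaw": 0,"claw": 2.5},
    {"tx": 0,"ty": 0,"tz": 0.6,"yaw": 0,"claw": 2.5},
    {"tx": 0,"ty": 0,"tz": 0,"yaw": 0,"claw": 2.5},
    {"tx": 0,"ty": 0,"tz": 0,"yaw": 0,"claw": 2.5},
  ],
  newtons=50,
)

```text
time_s: 25.45
position: [0.608, 0.1299, 0.2593]
tool_rot: [[1.0, -0.013, -0.002], [-0.013, -1.0, 0.001], [-0.002, -0.001, -1.0]]
ft_force: [5.1, 3.5, -11.7]
grip_width: 0.0279
gripper_force: 50.0
```

Call:
servo_tool(
  steps=[
    {"tx": 0.17,"ty": -0.27,"tz": 0,"yaw": 0,"claw": 2.5},
    {"tx": 0.19,"ty": -0.26,"tz": 0,"yaw": 0,"claw": 2.5},
    {"tx": 0.24,"ty": -0.25,"tz": 0,"yaw": 0,"claw": 2.5},
    {"tx": 0.25,"ty": -0.25,"tz": 0,"yaw": 0,"claw": 2.5},
    {"tx": 0.28,"ty": -0.21,"tz": 0,"yaw": 0,"claw": 2.5},
    {"tx": 0.29,"ty": -0.2,"tz": 0,"yaw": 0,"claw": 2.5},
    {"tx": 0.31,"ty": -0.16,"tz": 0,"yaw": 0,"claw": 2.5},
    {"tx": 0.32,"ty": -0.14,"tz": 0,"yaw": 0,"claw": 2.5},
    {"tx": 0.33,"ty": -0.1,"tz": 0,"yaw": 0,"claw": 2.5},
    {"tx": 0.34,"ty": -0.08,"tz": 0,"yaw": 0,"claw": 2.5},
    {"tx": 0.35,"ty": -0.05,"tz": 0,"yaw": 0,"claw": 2.5},
    {"tx": 0.35,"ty": -0.02,"tz": 0,"yaw": 0,"claw": 2.5},
    {"tx": 0,"ty": 0,"tz": 0,"yaw": 0,"claw": 2.5},
    {"tx": 0,"ty": 0,"tz": 0,"yaw": 0,"claw": 2.5},
  ],
)

```text
time_s: 26.85
position: [0.6415, 0.1102, 0.2595]
tool_rot: [[1.0, -0.012, -0.003], [-0.012, -1.0, 0.001], [-0.003, -0.001, -1.0]]
ft_force: [-1.2, 5.5, -11.7]
grip_width: 0.0282
gripper_force: 50.1
```

Call:
servo_tool(
  steps=[
    {"tx": 0.05,"ty": 0.05,"tz": -0.4,"yaw": 0,"claw": 2.5},
    {"tx": 0,"ty": 0,"tz": -0.5,"yaw": 0,"claw": 2.5},
    {"tx": 0,"ty": 0,"tz": -0.5,"yaw": 0,"claw": 2.5},
    {"tx": 0,"ty": 0,"tz": -0.2,"yaw": 0,"claw": 2.5},
    {"tx": 0,"ty": 0,"tz": 0,"yaw": 0,"claw": 2.5},
    {"tx": 0,"ty": 0,"tz": 0,"yaw": 0,"claw": 2.5},
  ],
)

```text
time_s: 27.45
position: [0.6428, 0.1102, 0.2458]
tool_rot: [[1.0, -0.013, 0.002], [-0.013, -1.0, 0.0], [0.002, -0.0, -1.0]]
ft_force: [-1.4, 4.3, -2.3]
grip_width: 0.0281
gripper_force: 51.0
```

Call:
servo_tool(
  steps=[
    {"tx": 0,"ty": 0,"tz": 0,"yaw": 0,"claw": 5},
    {"tx": 0,"ty": 0,"tz": 0,"yaw": 0,"claw": 5.5},
    {"tx": 0,"ty": 0,"tz": 0,"yaw": 0,"claw": 5.5},
    {"tx": 0,"ty": 0,"tz": 3,"yaw": 0,"claw": 5.5},
    {"tx": 0,"ty": 0,"tz": 4,"yaw": 0,"claw": 5.5},
    {"tx": -2,"ty": -4,"tz": 0,"yaw": 0,"claw": 8.2},
    {"tx": -2,"ty": -4.2,"tz": 0,"yaw": 0,"claw": 8.2},
    {"tx": -2,"ty": -4.2,"tz": 0,"yaw": 0,"claw": 8.2},
    {"tx": -2,"ty": -4.2,"tz": 0,"yaw": 0,"claw": 8.2},
    {"tx": -2,"ty": -4.2,"tz": 0,"yaw": 0,"claw": 8.2},
    {"tx": -2,"ty": -4.2,"tz": 0,"yaw": 0,"claw": 8.2},
    {"tx": -2,"ty": -4.2,"tz": 0,"yaw": 0,"claw": 8.2},
    {"tx": -2,"ty": -4.2,"tz": 0,"yaw": 0,"claw": 8.2},
    {"tx": -1.5,"ty": -4.2,"tz": 0,"yaw": 0,"claw": 8.2},
    {"tx": -1.5,"ty": -4,"tz": 0,"yaw": 0,"claw": 8.2},
    {"tx": 0,"ty": -4,"tz": 0,"yaw": 0,"claw": 8.2},
    {"tx": 0,"ty": 0,"tz": 0,"yaw": 0,"claw": 8.2},
  ],
)

```text
time_s: 29.15
position: [0.4514, -0.3505, 0.3143]
tool_rot: [[1.0, -0.018, -0.0], [-0.018, -1.0, -0.001], [-0.0, 0.001, -1.0]]
ft_force: [-0.3, 0.4, -0.7]
grip_width: 0.0819
gripper_force: 0.0
```

Run:
```python
from h import *
view_stand("h5",(.62,.15,.17)); stand(); print(env.observe()["position"])
for r in cups(): print(r[0].round(4),r[1],round(r[2],4))
cups_scene()
```

```text
top knob top z 0.2472 [0.6406 0.1091 0.2461] ang -91.3
scene knob top z 0.2438 [0.6457 0.1044 0.2421] ang -84.6
[ 0.45245176 -0.34586588  0.3150899 ]
[ 0.5865 -0.3413  0.078 ] [441, 204, 22, 23, 370] 0.0786
scene [ 0.4565 -0.3459] [0.062 0.061] 379
scene [ 0.5904 -0.3452] [0.062 0.06 ] 419
```

View pics/h5.png

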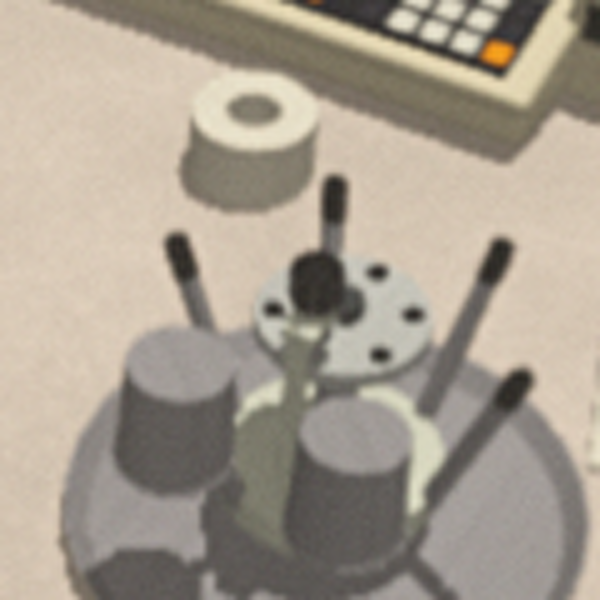

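The crop shows cups at (180,410) and (350,480), the knob home at (317,283) and a free front peg at (178,250). Grasping the third cup.

Call:
servo_tool(
  steps=[
    {"tx": 0.3,"ty": 0.1,"tz": -4,"yaw": 0,"claw": 8.2},
    {"tx": 0,"ty": 0,"tz": -4.5,"yaw": 0,"claw": 8.2},
    {"tx": 0,"ty": 0,"tz": -4.5,"yaw": 0,"claw": 8.2},
    {"tx": 0,"ty": 0,"tz": -4,"yaw": 0,"claw": 8.2},
    {"tx": 0,"ty": 0,"tz": -3,"yaw": 0,"claw": 8.2},
    {"tx": 0,"ty": 0,"tz": -3,"yaw": 0,"claw": 8.2},
    {"tx": 0,"ty": 0,"tz": -2.5,"yaw": 0,"claw": 8.2},
    {"tx": 0,"ty": 0,"tz": 0,"yaw": 0,"claw": 8.2},
    {"tx": 0,"ty": 0,"tz": 0,"yaw": 0,"claw": 8.2},
    {"tx": 0,"ty": 0,"tz": 0,"yaw": 0,"claw": 5.5},
    {"tx": 0,"ty": 0,"tz": 0,"yaw": 0,"claw": 5.5},
    {"tx": 0,"ty": 0,"tz": 0,"yaw": 0,"claw": 5.5},
    {"tx": 0,"ty": 0,"tz": 0,"yaw": 0,"claw": 5.5},
    {"tx": 0,"ty": 0,"tz": 0,"yaw": 0,"claw": 5.5},
  ],
  newtons=40,
)

```text
time_s: 30.8
position: [0.4562, -0.3453, 0.0624]
tool_rot: [[1.0, -0.013, 0.003], [-0.013, -1.0, -0.003], [0.003, 0.003, -1.0]]
ft_force: [-0.8, 2.4, 8.2]
grip_width: 0.063
gripper_force: 42.7
```

Call:
servo_tool(
  steps=[
    {"tx": 0,"ty": 0,"tz": 3,"yaw": 0,"claw": 5.5},
    {"tx": 0,"ty": 0,"tz": 4.5,"yaw": 0,"claw": 5.5},
    {"tx": 0,"ty": 0,"tz": 4.5,"yaw": 0,"claw": 5.5},
    {"tx": 0,"ty": 0,"tz": 4.5,"yaw": 0,"claw": 5.5},
    {"tx": 0,"ty": 2.2,"tz": 4.3,"yaw": 0,"claw": 5.5},
    {"tx": 0.5,"ty": 4.2,"tz": 2.5,"yaw": 0,"claw": 5.5},
    {"tx": 0.8,"ty": 4.2,"tz": 0,"yaw": 0,"claw": 5.5},
    {"tx": 0.8,"ty": 4.2,"tz": 0,"yaw": 0,"claw": 5.5},
    {"tx": 0.8,"ty": 4.2,"tz": 0,"yaw": 0,"claw": 5.5},
    {"tx": 0.8,"ty": 4.2,"tz": 0,"yaw": 0,"claw": 5.5},
    {"tx": 0.8,"ty": 4.2,"tz": 0,"yaw": 0,"claw": 5.5},
    {"tx": 0.8,"ty": 4.2,"tz": 0,"yaw": 0,"claw": 5.5},
    {"tx": 0.8,"ty": 4.2,"tz": 0,"yaw": 0,"claw": 5.5},
    {"tx": 0.8,"ty": 4.2,"tz": 0,"yaw": 0,"claw": 5.5},
    {"tx": 0.8,"ty": 4.2,"tz": 0,"yaw": 0,"claw": 5.5},
    {"tx": 0.4,"ty": 3.0,"tz": 0,"yaw": 0,"claw": 5.5},
    {"tx": 0,"ty": 2.2,"tz": 0,"yaw": 0,"claw": 5.5},
    {"tx": 0,"ty": 0,"tz": 0,"yaw": 0,"claw": 5.5},
    {"tx": 0,"ty": 0,"tz": 0,"yaw": 0,"claw": 5.5},
  ],
)

```text
time_s: 32.7
position: [0.5363, 0.149, 0.2937]
tool_rot: [[1.0, -0.012, 0.001], [-0.012, -1.0, -0.0], [0.001, 0.0, -1.0]]
ft_force: [0.5, -0.7, -1.0]
grip_width: 0.0626
gripper_force: 45.1
```

Call:
servo_tool(
  steps=[
    {"tx": 0.2,"ty": 0,"tz": -1.5,"yaw": 0,"claw": 5.5},
    {"tx": 0,"ty": 0,"tz": -3,"yaw": 0,"claw": 5.5},
    {"tx": 0,"ty": 0,"tz": -3,"yaw": 0,"claw": 5.5},
    {"tx": 0,"ty": 0,"tz": -2.5,"yaw": 0,"claw": 5.5},
    {"tx": 0,"ty": 0,"tz": -1.0,"yaw": 0,"claw": 5.5},
    {"tx": 0,"ty": 0,"tz": -0.5,"yaw": 0,"claw": 5.5},
    {"tx": 0,"ty": 0,"tz": -0.4,"yaw": 0,"claw": 5.5},
    {"tx": 0,"ty": 0,"tz": 0,"yaw": 0,"claw": 5.5},
    {"tx": -0.2,"ty": 0,"tz": -0.2,"yaw": 0,"claw": 5.5},
    {"tx": 0,"ty": 0,"tz": -0.2,"yaw": 0,"claw": 5.5},
    {"tx": 0,"ty": 0,"tz": -0.1,"yaw": 0,"claw": 5.5},
    {"tx": 0,"ty": 0,"tz": 0,"yaw": 0,"claw": 5.5},
  ],
)

```text
time_s: 33.9
position: [0.5368, 0.1491, 0.1708]
tool_rot: [[1.0, -0.013, 0.003], [-0.013, -1.0, 0.0], [0.003, -0.0, -1.0]]
ft_force: [-4.1, -1.1, 11.1]
grip_width: 0.0625
gripper_force: 46.4
```

Call:
servo_tool(
  steps=[
    {"tx": -0.2,"ty": 0,"tz": 0,"yaw": 0,"claw": 5.5},
    {"tx": 0,"ty": 0,"tz": 0,"yaw": 0,"claw": 6.6},
    {"tx": 0,"ty": 0,"tz": 0,"yaw": 0,"claw": 7.0},
    {"tx": 0,"ty": 0,"tz": 0,"yaw": 0,"claw": 7.6},
    {"tx": 0,"ty": 0,"tz": 0,"yaw": 0,"claw": 8},
    {"tx": 0,"ty": 0,"tz": 0,"yaw": 0,"claw": 8},
    {"tx": 0,"ty": 0,"tz": 2,"yaw": 0,"claw": 8},
    {"tx": 0,"ty": 0,"tz": 4,"yaw": 0,"claw": 8},
    {"tx": 0,"ty": 0,"tz": 4,"yaw": 0,"claw": 8},
    {"tx": -3,"ty": -3,"tz": 4,"yaw": 0,"claw": 8},
    {"tx": -3,"ty": -4,"tz": 0,"yaw": 0,"claw": 5.5},
    {"tx": 0,"ty": 0,"tz": 0,"yaw": 0,"claw": 5.5},
    {"tx": 0,"ty": 0,"tz": 0,"yaw": 0,"claw": 5.5},
  ],
)

```text
time_s: 35.2
position: [0.4786, 0.0829, 0.3035]
tool_rot: [[1.0, -0.015, 0.001], [-0.015, -1.0, 0.0], [0.001, -0.0, -1.0]]
ft_force: [-0.2, 0.3, -0.3]
grip_width: 0.0551
gripper_force: 0.0
```

```bash
cat >> h.py <<'E'
def hung():
    im,d=shot("scene"); C=cloud("scene",d); z=C[...,2]
    m=((z>.181)&(z<.21)&(im.max(2)>85)&(im.min(2)<190)&(np.hypot(C[...,0]-.6415,C[...,1]-.149)>.06)&(np.hypot(C[...,0]-.6415,C[...,1]-.149)<.18)).astype(np.uint8)
    n,l,s,c=cv2.connectedComponentsWithStats(m)
    for i in range(1,n):
        if s[i,4]>60:
            p=C[l==i]; print("hung",((p.max(0)+p.min(0))/2).round(3),np.ptp(p,axis=0).round(3),s[i,4])
E
python3 - <<'E'
from h import *
stand(); print(env.observe()["position"]); hung()
for r in cups(): print(r[0].round(4),r[1],round(r[2],4))
E
```

```text
top knob top z 0.246 [0.6412 0.1092 0.246 ] ang -90.4
scene knob top z 0.2442 [0.6466 0.1075 0.2423] ang -83.0
[0.47924562 0.08371765 0.30297687]
hung [0.534 0.146 0.187] [0.06  0.064 0.012] 251
hung [0.591 0.054 0.187] [0.06  0.061 0.01 ] 287
hung [0.7   0.054 0.186] [0.062 0.062 0.011] 306
[ 0.5443 -0.3567  0.078 ] [447, 219, 22, 23, 382] 0.0779
```

Three cups now hang level with their tops at z≈0.187, and the knob is home. The last cup has been knocked aside to about (0.544, -0.357). Now the third turn.

Call:
servo_tool(
  steps=[
    {"tx": 3.3,"ty": 0.5,"tz": 0,"yaw": 0,"claw": 5.5},
    {"tx": 3.3,"ty": 0.5,"tz": 0,"yaw": 0,"claw": 5.5},
    {"tx": 3.3,"ty": 0.5,"tz": 0,"yaw": 0,"claw": 5.5},
    {"tx": 3.3,"ty": 0.5,"tz": 0,"yaw": 0,"claw": 5.5},
    {"tx": 3.1,"ty": 0.6,"tz": 0,"yaw": 0,"claw": 5.5},
    {"tx": 0,"ty": 0,"tz": -1,"yaw": 0,"claw": 5.5},
    {"tx": 0,"ty": 0,"tz": -1,"yaw": 0,"claw": 5.5},
    {"tx": 0,"ty": 0,"tz": 0,"yaw": 0,"claw": 5.5},
  ],
)

```text
time_s: 36.2
position: [0.6408, 0.1097, 0.2811]
tool_rot: [[1.0, -0.012, -0.004], [-0.012, -1.0, 0.0], [-0.004, 0.0, -1.0]]
ft_force: [0.0, 0.3, 0.1]
grip_width: 0.0548
gripper_force: 0.0
```

Call:
servo_tool(
  steps=[
    {"tx": 0.1,"ty": 0,"tz": -2.0,"yaw": 0,"claw": 5.5},
    {"tx": 0,"ty": 0,"tz": -1.9,"yaw": 0,"claw": 5.5},
    {"tx": 0,"ty": 0,"tz": 0,"yaw": 0,"claw": 5.5},
    {"tx": 0,"ty": 0,"tz": 0,"yaw": 0,"claw": 5.5},
    {"tx": 0,"ty": 0,"tz": 0,"yaw": 0,"claw": 2.5},
    {"tx": 0,"ty": 0,"tz": 0,"yaw": 0,"claw": 2.5},
    {"tx": 0,"ty": 0,"tz": 0,"yaw": 0,"claw": 2.5},
    {"tx": 0,"ty": 0,"tz": 0,"yaw": 0,"claw": 2.5},
    {"tx": 0,"ty": 0,"tz": 0,"yaw": 0,"claw": 2.5},
    {"tx": 0,"ty": 0,"tz": 0.5,"yaw": 0,"claw": 2.5},
    {"tx": 0,"ty": 0,"tz": 0.6,"yaw": 0,"claw": 2.5},
    {"tx": 0,"ty": 0,"tz": 0.6,"yaw": 0,"claw": 2.5},
    {"tx": 0,"ty": 0,"tz": 0,"yaw": 0,"claw": 2.5},
    {"tx": 0,"ty": 0,"tz": 0,"yaw": 0,"claw": 2.5},
  ],
  newtons=50,
)

```text
time_s: 37.6
position: [0.6425, 0.1101, 0.2593]
tool_rot: [[1.0, -0.012, -0.003], [-0.012, -1.0, 0.002], [-0.003, -0.002, -1.0]]
ft_force: [2.4, 5.7, -11.6]
grip_width: 0.028
gripper_force: 50.0
```

Call:
servo_tool(
  steps=[
    {"tx": 0.34,"ty": 0.04,"tz": 0,"yaw": 0,"claw": 2.5},
    {"tx": 0.34,"ty": 0.05,"tz": 0,"yaw": 0,"claw": 2.5},
    {"tx": 0.34,"ty": 0.09,"tz": 0,"yaw": 0,"claw": 2.5},
    {"tx": 0.34,"ty": 0.1,"tz": 0,"yaw": 0,"claw": 2.5},
    {"tx": 0.32,"ty": 0.14,"tz": 0,"yaw": 0,"claw": 2.5},
    {"tx": 0.31,"ty": 0.15,"tz": 0,"yaw": 0,"claw": 2.5},
    {"tx": 0.29,"ty": 0.19,"tz": 0,"yaw": 0,"claw": 2.5},
    {"tx": 0.28,"ty": 0.2,"tz": 0,"yaw": 0,"claw": 2.5},
    {"tx": 0.25,"ty": 0.24,"tz": 0,"yaw": 0,"claw": 2.5},
    {"tx": 0.25,"ty": 0.25,"tz": 0,"yaw": 0,"claw": 2.5},
    {"tx": 0.21,"ty": 0.28,"tz": 0,"yaw": 0,"claw": 2.5},
    {"tx": 0.2,"ty": 0.29,"tz": 0,"yaw": 0,"claw": 2.5},
    {"tx": 0,"ty": 0,"tz": 0,"yaw": 0,"claw": 2.5},
    {"tx": 0,"ty": 0,"tz": 0,"yaw": 0,"claw": 2.5},
  ],
)

```text
time_s: 39.0
position: [0.6774, 0.1297, 0.2605]
tool_rot: [[1.0, -0.013, -0.002], [-0.013, -1.0, 0.0], [-0.002, -0.0, -1.0]]
ft_force: [-3.4, 3.6, -12.3]
grip_width: 0.0277
gripper_force: 50.1
```

Small, mostly radial force. Lowering.

Call:
servo_tool(
  steps=[
    {"tx": -0.03,"ty": 0.03,"tz": -0.4,"yaw": 0,"claw": 2.5},
    {"tx": 0,"ty": 0,"tz": -0.5,"yaw": 0,"claw": 2.5},
    {"tx": 0,"ty": 0,"tz": -0.5,"yaw": 0,"claw": 2.5},
    {"tx": 0,"ty": 0,"tz": -0.2,"yaw": 0,"claw": 2.5},
    {"tx": 0,"ty": 0,"tz": 0,"yaw": 0,"claw": 2.5},
    {"tx": 0,"ty": 0,"tz": 0,"yaw": 0,"claw": 2.5},
  ],
)

```text
time_s: 39.6
position: [0.6773, 0.1298, 0.2462]
tool_rot: [[1.0, -0.013, 0.002], [-0.013, -1.0, -0.0], [0.002, 0.0, -1.0]]
ft_force: [-4.2, 1.8, -2.8]
grip_width: 0.0278
gripper_force: 51.1
```

Call:
servo_tool(
  steps=[
    {"tx": 0,"ty": 0,"tz": 0,"yaw": 0,"claw": 5},
    {"tx": 0,"ty": 0,"tz": 0,"yaw": 0,"claw": 5.5},
    {"tx": 0,"ty": 0,"tz": 0,"yaw": 0,"claw": 5.5},
    {"tx": 0,"ty": 0,"tz": 3,"yaw": 0,"claw": 5.5},
    {"tx": 0,"ty": 0,"tz": 4,"yaw": 0,"claw": 5.5},
    {"tx": -1,"ty": -4,"tz": 0,"yaw": 0,"claw": 8.2},
    {"tx": -1,"ty": -4.1,"tz": 0,"yaw": 0,"claw": 8.2},
    {"tx": -1.1,"ty": -4.1,"tz": 0,"yaw": 0,"claw": 8.2},
    {"tx": -1.1,"ty": -4.1,"tz": 0,"yaw": 0,"claw": 8.2},
    {"tx": -1.1,"ty": -4.1,"tz": 0,"yaw": 0,"claw": 8.2},
    {"tx": -1.1,"ty": -4.1,"tz": 0,"yaw": 0,"claw": 8.2},
    {"tx": -1.1,"ty": -4.1,"tz": 0,"yaw": 0,"claw": 8.2},
    {"tx": -1.1,"ty": -4.1,"tz": 0,"yaw": 0,"claw": 8.2},
    {"tx": -1.1,"ty": -4.1,"tz": 0,"yaw": 0,"claw": 8.2},
    {"tx": -1.1,"ty": -4.1,"tz": 0,"yaw": 0,"claw": 8.2},
    {"tx": -1.1,"ty": -4,"tz": 0,"yaw": 0,"claw": 8.2},
    {"tx": -1.1,"ty": -4,"tz": 0,"yaw": 0,"claw": 8.2},
    {"tx": 0,"ty": 0,"tz": 0,"yaw": 0,"claw": 8.2},
    {"tx": 0,"ty": 0,"tz": 0,"yaw": 0,"claw": 8.2},
  ],
)

```text
time_s: 41.5
position: [0.547, -0.36, 0.3152]
tool_rot: [[1.0, -0.015, 0.0], [-0.015, -1.0, -0.0], [0.0, 0.0, -1.0]]
ft_force: [0.0, 0.3, -0.1]
grip_width: 0.082
gripper_force: 0.0
```

Run:
```python
from h import *
stand(); print(env.observe()["position"]); hung()
for r in cups(): print(r[0].round(4),r[1],round(r[2],4))
cups_scene(); view_stand("h6",(.64,.15,.17))
```

```text
top knob top z 0.2469 [0.6767 0.1298 0.247 ] ang -28.6
scene knob top z 0.2438 [0.6806 0.1247 0.2421] ang -31.8
[ 0.54761129 -0.35834732  0.31567287]
hung [0.589 0.053 0.187] [0.06  0.062 0.011] 287
hung [0.753 0.148 0.186] [0.061 0.067 0.01 ] 295
hung [0.698 0.054 0.187] [0.06  0.063 0.011] 313
scene [ 0.5479 -0.3612] [0.063 0.061] 429
```

View pics/h6.png

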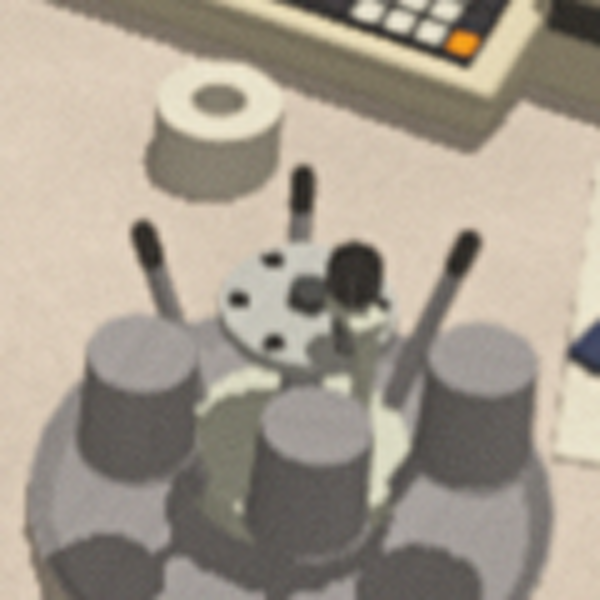

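The crop shows three cups hanging, the knob home at (355,275) and a free front peg at (145,245). Grasping the last cup.

Call:
servo_tool(
  steps=[
    {"tx": 0,"ty": 0,"tz": -4,"yaw": 0,"claw": 8.2},
    {"tx": 0,"ty": 0,"tz": -4.5,"yaw": 0,"claw": 8.2},
    {"tx": 0,"ty": 0,"tz": -4.5,"yaw": 0,"claw": 8.2},
    {"tx": 0,"ty": 0,"tz": -4,"yaw": 0,"claw": 8.2},
    {"tx": 0,"ty": 0,"tz": -3,"yaw": 0,"claw": 8.2},
    {"tx": 0,"ty": 0,"tz": -3,"yaw": 0,"claw": 8.2},
    {"tx": 0,"ty": 0,"tz": -2.5,"yaw": 0,"claw": 8.2},
    {"tx": 0,"ty": 0,"tz": 0,"yaw": 0,"claw": 8.2},
    {"tx": 0,"ty": 0,"tz": 0,"yaw": 0,"claw": 8.2},
    {"tx": 0,"ty": 0,"tz": 0,"yaw": 0,"claw": 5.5},
    {"tx": 0,"ty": 0,"tz": 0,"yaw": 0,"claw": 5.5},
    {"tx": 0,"ty": 0,"tz": 0,"yaw": 0,"claw": 5.5},
    {"tx": 0,"ty": 0,"tz": 0,"yaw": 0,"claw": 5.5},
    {"tx": 0,"ty": 0,"tz": 0,"yaw": 0,"claw": 5.5},
  ],
  newtons=40,
)

```text
time_s: 43.2
position: [0.548, -0.3597, 0.0627]
tool_rot: [[1.0, -0.013, 0.003], [-0.013, -1.0, -0.003], [0.003, 0.003, -1.0]]
ft_force: [-0.5, 0.2, 5.6]
grip_width: 0.0611
gripper_force: 43.5
```

Call:
servo_tool(
  steps=[
    {"tx": 0,"ty": 0,"tz": 3,"yaw": 0,"claw": 5.5},
    {"tx": 0,"ty": 0,"tz": 4.5,"yaw": 0,"claw": 5.5},
    {"tx": 0,"ty": 0,"tz": 4.5,"yaw": 0,"claw": 5.5},
    {"tx": 0,"ty": 0,"tz": 4.5,"yaw": 0,"claw": 5.5},
    {"tx": 0,"ty": 2.2,"tz": 4.3,"yaw": 0,"claw": 5.5},
    {"tx": -0.1,"ty": 4.3,"tz": 2.5,"yaw": 0,"claw": 5.5},
    {"tx": -0.1,"ty": 4.3,"tz": 0,"yaw": 0,"claw": 5.5},
    {"tx": -0.1,"ty": 4.3,"tz": 0,"yaw": 0,"claw": 5.5},
    {"tx": -0.1,"ty": 4.3,"tz": 0,"yaw": 0,"claw": 5.5},
    {"tx": -0.1,"ty": 4.3,"tz": 0,"yaw": 0,"claw": 5.5},
    {"tx": -0.1,"ty": 4.3,"tz": 0,"yaw": 0,"claw": 5.5},
    {"tx": -0.1,"ty": 4.3,"tz": 0,"yaw": 0,"claw": 5.5},
    {"tx": -0.1,"ty": 4.3,"tz": 0,"yaw": 0,"claw": 5.5},
    {"tx": -0.1,"ty": 4.3,"tz": 0,"yaw": 0,"claw": 5.5},
    {"tx": -0.1,"ty": 4.3,"tz": 0,"yaw": 0,"claw": 5.5},
    {"tx": 0,"ty": 3.4,"tz": 0,"yaw": 0,"claw": 5.5},
    {"tx": 0,"ty": 2.3,"tz": 0,"yaw": 0,"claw": 5.5},
    {"tx": 0,"ty": 0,"tz": 0,"yaw": 0,"claw": 5.5},
    {"tx": 0,"ty": 0,"tz": 0,"yaw": 0,"claw": 5.5},
  ],
)

```text
time_s: 45.1
position: [0.537, 0.1499, 0.294]
tool_rot: [[1.0, -0.012, 0.001], [-0.012, -1.0, -0.0], [0.001, 0.0, -1.0]]
ft_force: [0.0, -1.4, -1.0]
grip_width: 0.0611
gripper_force: 44.1
```

Call:
servo_tool(
  steps=[
    {"tx": 0.2,"ty": -0.05,"tz": -1.5,"yaw": 0,"claw": 5.5},
    {"tx": 0,"ty": 0,"tz": -3,"yaw": 0,"claw": 5.5},
    {"tx": 0,"ty": 0,"tz": -3,"yaw": 0,"claw": 5.5},
    {"tx": 0,"ty": 0,"tz": -2.5,"yaw": 0,"claw": 5.5},
    {"tx": 0,"ty": 0,"tz": -1.0,"yaw": 0,"claw": 5.5},
    {"tx": 0,"ty": 0,"tz": -0.5,"yaw": 0,"claw": 5.5},
    {"tx": 0,"ty": 0,"tz": -0.4,"yaw": 0,"claw": 5.5},
    {"tx": 0,"ty": 0,"tz": 0,"yaw": 0,"claw": 5.5},
    {"tx": -0.2,"ty": 0,"tz": -0.2,"yaw": 0,"claw": 5.5},
    {"tx": 0,"ty": 0,"tz": -0.2,"yaw": 0,"claw": 5.5},
    {"tx": 0,"ty": 0,"tz": -0.1,"yaw": 0,"claw": 5.5},
    {"tx": 0,"ty": 0,"tz": 0,"yaw": 0,"claw": 5.5},
  ],
)

```text
time_s: 46.3
position: [0.5374, 0.1494, 0.1711]
tool_rot: [[1.0, -0.013, 0.003], [-0.013, -1.0, 0.0], [0.003, -0.0, -1.0]]
ft_force: [-3.7, -0.8, 11.8]
grip_width: 0.0612
gripper_force: 45.5
```

Call:
servo_tool(
  steps=[
    {"tx": -0.2,"ty": 0,"tz": 0,"yaw": 0,"claw": 5.5},
    {"tx": 0,"ty": 0,"tz": 0,"yaw": 0,"claw": 6.6},
    {"tx": 0,"ty": 0,"tz": 0,"yaw": 0,"claw": 7.0},
    {"tx": 0,"ty": 0,"tz": 0,"yaw": 0,"claw": 7.6},
    {"tx": 0,"ty": 0,"tz": 0,"yaw": 0,"claw": 8},
    {"tx": 0,"ty": 0,"tz": 0,"yaw": 0,"claw": 8},
    {"tx": 0,"ty": 0,"tz": 2,"yaw": 0,"claw": 8},
    {"tx": 0,"ty": 0,"tz": 4,"yaw": 0,"claw": 8},
    {"tx": 0,"ty": 0,"tz": 4,"yaw": 0,"claw": 8},
    {"tx": -3,"ty": -3,"tz": 4,"yaw": 0,"claw": 8},
    {"tx": -3,"ty": -4,"tz": 0,"yaw": 0,"claw": 5.5},
    {"tx": 0,"ty": 0,"tz": 0,"yaw": 0,"claw": 5.5},
    {"tx": 0,"ty": 0,"tz": 0,"yaw": 0,"claw": 5.5},
  ],
)

```text
time_s: 47.6
position: [0.4793, 0.0832, 0.3038]
tool_rot: [[1.0, -0.015, 0.001], [-0.015, -1.0, 0.0], [0.001, -0.0, -1.0]]
ft_force: [-0.1, 0.6, 0.1]
grip_width: 0.055
gripper_force: 0.0
```

Run:
```python
from h import *
stand(); print(env.observe()["position"]); hung()
```

```text
top knob top z 0.2463 [0.6764 0.1298 0.2453] ang -28.8
scene knob top z 0.2441 [0.6806 0.1237 0.2428] ang -32.9
[0.47992652 0.08398526 0.3032656 ]
hung [0.536 0.145 0.186] [0.062 0.065 0.011] 253
hung [0.59  0.052 0.186] [0.06  0.067 0.009] 291
hung [0.753 0.147 0.186] [0.06  0.068 0.01 ] 295
hung [0.697 0.053 0.186] [0.06  0.063 0.011] 314
```

All four cups hang and the plunger is home. Now the last turn.

Call:
servo_tool(
  steps=[
    {"tx": 3.3,"ty": 0.8,"tz": 0,"yaw": 0,"claw": 5.5},
    {"tx": 3.3,"ty": 0.8,"tz": 0,"yaw": 0,"claw": 5.5},
    {"tx": 3.3,"ty": 0.8,"tz": 0,"yaw": 0,"claw": 5.5},
    {"tx": 3.3,"ty": 0.8,"tz": 0,"yaw": 0,"claw": 5.5},
    {"tx": 3.3,"ty": 0.7,"tz": 0,"yaw": 0,"claw": 5.5},
    {"tx": 3.2,"ty": 0.7,"tz": 0,"yaw": 0,"claw": 5.5},
    {"tx": 0,"ty": 0,"tz": -1,"yaw": 0,"claw": 5.5},
    {"tx": 0,"ty": 0,"tz": -1,"yaw": 0,"claw": 5.5},
    {"tx": 0,"ty": 0,"tz": 0,"yaw": 0,"claw": 5.5},
  ],
)

```text
time_s: 48.65
position: [0.6756, 0.13, 0.2812]
tool_rot: [[1.0, -0.012, -0.004], [-0.012, -1.0, -0.0], [-0.004, 0.0, -1.0]]
ft_force: [0.0, -0.9, -0.4]
grip_width: 0.0552
gripper_force: 0.0
```

Call:
servo_tool(
  steps=[
    {"tx": 0.1,"ty": 0,"tz": -2.0,"yaw": 0,"claw": 5.5},
    {"tx": 0,"ty": 0,"tz": -1.9,"yaw": 0,"claw": 5.5},
    {"tx": 0,"ty": 0,"tz": 0,"yaw": 0,"claw": 5.5},
    {"tx": 0,"ty": 0,"tz": 0,"yaw": 0,"claw": 5.5},
    {"tx": 0,"ty": 0,"tz": 0,"yaw": 0,"claw": 2.5},
    {"tx": 0,"ty": 0,"tz": 0,"yaw": 0,"claw": 2.5},
    {"tx": 0,"ty": 0,"tz": 0,"yaw": 0,"claw": 2.5},
    {"tx": 0,"ty": 0,"tz": 0,"yaw": 0,"claw": 2.5},
    {"tx": 0,"ty": 0,"tz": 0,"yaw": 0,"claw": 2.5},
    {"tx": 0,"ty": 0,"tz": 0.5,"yaw": 0,"claw": 2.5},
    {"tx": 0,"ty": 0,"tz": 0.6,"yaw": 0,"claw": 2.5},
    {"tx": 0,"ty": 0,"tz": 0.6,"yaw": 0,"claw": 2.5},
    {"tx": 0,"ty": 0,"tz": 0,"yaw": 0,"claw": 2.5},
    {"tx": 0,"ty": 0,"tz": 0,"yaw": 0,"claw": 2.5},
  ],
  newtons=50,
)

```text
time_s: 50.05
position: [0.6774, 0.1296, 0.2607]
tool_rot: [[1.0, -0.013, -0.001], [-0.013, -1.0, 0.0], [-0.001, -0.0, -1.0]]
ft_force: [2.7, 2.0, -11.6]
grip_width: 0.0279
gripper_force: 50.0
```

Call:
servo_tool(
  steps=[
    {"tx": 0.15,"ty": 0.31,"tz": 0,"yaw": 0,"claw": 2.5},
    {"tx": 0.15,"ty": 0.32,"tz": 0,"yaw": 0,"claw": 2.5},
    {"tx": 0.09,"ty": 0.33,"tz": 0,"yaw": 0,"claw": 2.5},
    {"tx": 0.08,"ty": 0.34,"tz": 0,"yaw": 0,"claw": 2.5},
    {"tx": 0.04,"ty": 0.35,"tz": 0,"yaw": 0,"claw": 2.5},
    {"tx": 0.02,"ty": 0.35,"tz": 0,"yaw": 0,"claw": 2.5},
    {"tx": -0.02,"ty": 0.35,"tz": 0,"yaw": 0,"claw": 2.5},
    {"tx": -0.04,"ty": 0.35,"tz": 0,"yaw": 0,"claw": 2.5},
    {"tx": -0.09,"ty": 0.34,"tz": 0,"yaw": 0,"claw": 2.5},
    {"tx": -0.1,"ty": 0.34,"tz": 0,"yaw": 0,"claw": 2.5},
    {"tx": -0.14,"ty": 0.32,"tz": 0,"yaw": 0,"claw": 2.5},
    {"tx": -0.15,"ty": 0.31,"tz": 0,"yaw": 0,"claw": 2.5},
    {"tx": 0,"ty": 0,"tz": 0,"yaw": 0,"claw": 2.5},
    {"tx": 0,"ty": 0,"tz": 0,"yaw": 0,"claw": 2.5},
  ],
)

```text
time_s: 51.45
position: [0.6772, 0.1711, 0.2616]
tool_rot: [[1.0, -0.011, 0.0], [-0.011, -1.0, 0.002], [0.0, -0.002, -1.0]]
ft_force: [3.1, 5.7, -12.7]
grip_width: 0.0279
gripper_force: 50.2
```

Call:
servo_tool(
  steps=[
    {"tx": 0.05,"ty": -0.1,"tz": -0.4,"yaw": 0,"claw": 2.5},
    {"tx": 0,"ty": 0,"tz": -0.5,"yaw": 0,"claw": 2.5},
    {"tx": 0,"ty": 0,"tz": -0.5,"yaw": 0,"claw": 2.5},
    {"tx": 0,"ty": 0,"tz": -0.2,"yaw": 0,"claw": 2.5},
    {"tx": 0,"ty": 0,"tz": 0,"yaw": 0,"claw": 2.5},
    {"tx": 0,"ty": 0,"tz": 0,"yaw": 0,"claw": 2.5},
  ],
)

```text
time_s: 52.05
position: [0.678, 0.1697, 0.2465]
tool_rot: [[1.0, -0.012, 0.002], [-0.012, -1.0, 0.002], [0.002, -0.002, -1.0]]
ft_force: [3.5, 3.7, -7.8]
grip_width: 0.0279
gripper_force: 50.8
```

Call:
servo_tool(
  steps=[
    {"tx": 0,"ty": 0,"tz": -0.1,"yaw": 0,"claw": 2.5},
    {"tx": 0,"ty": 0,"tz": 0,"yaw": 0,"claw": 5},
    {"tx": 0,"ty": 0,"tz": 0,"yaw": 0,"claw": 5.5},
    {"tx": 0,"ty": 0,"tz": 0,"yaw": 0,"claw": 5.5},
    {"tx": 0,"ty": 0,"tz": 3,"yaw": 0,"claw": 5.5},
    {"tx": 0,"ty": 0,"tz": 4,"yaw": 0,"claw": 5.5},
    {"tx": -3,"ty": -3,"tz": 2,"yaw": 0,"claw": 5.5},
    {"tx": -3,"ty": -3,"tz": 0,"yaw": 0,"claw": 5.5},
    {"tx": -3,"ty": -3,"tz": 0,"yaw": 0,"claw": 5.5},
    {"tx": -3,"ty": -4,"tz": 0,"yaw": 0,"claw": 5.5},
    {"tx": -3,"ty": -4,"tz": 0,"yaw": 0,"claw": 5.5},
    {"tx": -3,"ty": -4,"tz": 0,"yaw": 0,"claw": 5.5},
    {"tx": -2,"ty": -4,"tz": 0,"yaw": 0,"claw": 5.5},
    {"tx": -2,"ty": -4,"tz": 0,"yaw": 0,"claw": 5.5},
    {"tx": 0,"ty": -4,"tz": 0,"yaw": 0,"claw": 5.5},
    {"tx": 0,"ty": 0,"tz": 0,"yaw": 0,"claw": 5.5},
    {"tx": 0,"ty": 0,"tz": 0,"yaw": 0,"claw": 5.5},
  ],
)

```text
time_s: 53.75
position: [0.4576, -0.1618, 0.3348]
tool_rot: [[1.0, -0.015, 0.0], [-0.015, -1.0, -0.0], [0.0, 0.0, -1.0]]
ft_force: [0.5, 0.3, -0.2]
grip_width: 0.0547
gripper_force: 0.0
```

Run:
```python
from h import *
stand(); print(env.observe()["position"]); hung(); view_stand("h7",(.64,.15,.17))
```

```text
top knob top z 0.2482 [0.6768 0.1695 0.2472] ang 30.1
scene knob top z 0.244 [0.6806 0.1637 0.2431] ang 20.6
[ 0.45788587 -0.16054123  0.33476374]
hung [0.7   0.228 0.195] [0.06  0.095 0.029] 250
hung [0.59  0.052 0.186] [0.062 0.061 0.01 ] 290
hung [0.754 0.146 0.186] [0.059 0.065 0.01 ] 293
hung [0.699 0.052 0.187] [0.061 0.063 0.011] 316
```

View pics/h7.png

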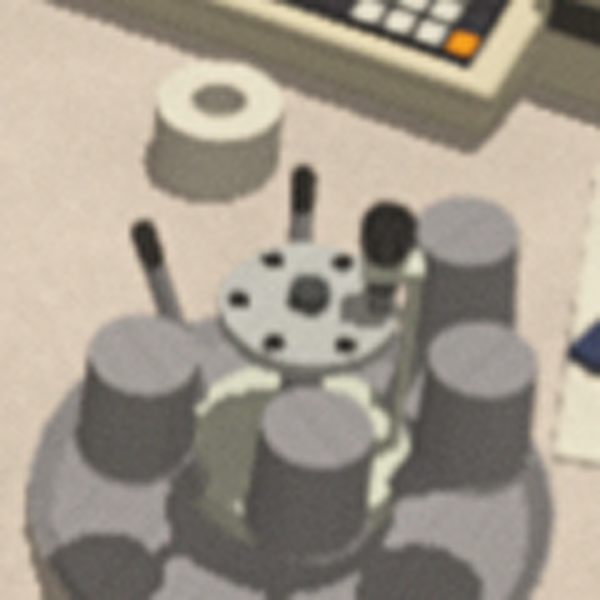

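The crop shows all four cups hanging, the knob home at (388,235) and a free peg in front at (148,245). Handing in.

```bash
python3 -c "
from rig import env
print(env.close_job())"
```

```text
the job is handed in; nothing more can be done
None
```

The job is handed in: all four cups hang on the pegs, the plunger is home with a free peg in front, and I saw no contact with the label roll, jar or carton; the judge's verdict was not shown.

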